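# Load the follow-focus gears onto the indexing slide

### The job

Pull the slide's index plunger, draw the carriage out towards you and let the plunger drop into its front hole. With it locked there, take the olive rubber collar off the spindle and put every aluminium follow-focus gear, those piled on the spindle and the one or two lying loose on the shelf, onto the carriage, one gear flat down on each post. Once they are loaded, send the carriage back under the keeper bar and let the plunger drop fully into its rear hole, and put the collar back on the empty spindle, down on its foot. Do not disturb the other kit on the shelf.

Things in the scene. Friction and masses are not known exactly. Their poses are not given: they have to be found in the camera images.
- slide_base: fixed indexing slide with a grey base plate 300 x 310 x 10 mm. Origin at table height; its x axis is the slide direction and points away from the robot (turned up to 0.2 rad either way), y to its left. The plate reaches from x -170 to +130 mm and y -155 to +155 mm. A steel index strip 36 mm wide runs along x at y 0, its top 22 mm above the table.
- front_hole (a point): loading hole in the index strip, 12 mm wide, at its mouth 22 mm above the table; x -140 mm from the slide's origin, nearer the robot
- rear_hole (a point): transport hole in the index strip, same size, x -40 mm from the slide's origin
- keeper (a point): middle of the top face of the fixed steel keeper bar, which spans the slide's whole width along y: 30 mm wide in x, from 66 to 74 mm above the table, on a pillar at either end (y +-149 mm), at x +60 mm from the slide's origin. With the carriage back the posts stand under it and cannot be loaded.
- carriage (a joint): travel of the aluminium carriage (m): 0 = back under the keeper bar, plunger over the rear hole (start); grows towards the robot; 0.100 = loading position, plunger over the front hole. Stops at -0.002 and 0.102; friction 1.5 N. Its plate, 76 mm in x and 280 mm in y about the posts, has its top 34 mm above the table; the plunger stands on a neck 100 mm before (-x of) the middle of the row of posts.
- plunger (a joint): lift of the spring plunger on the carriage (m): 0 = fully down, its 8 mm pin 10 mm deep in a hole, carriage locked; pin clear of the strip above 0.010; upper stop 0.014. The spring pushes down with 4.5 to 6.6 N. Let go between the holes, the pin rests on the strip (about 0.010), not locked, and drops in when the carriage is moved over a hole; its round tip finds a hole from about 3 mm off.
- knob (a point): point to grip in the plunger's black upright knob: on its axis, 72 mm above the table when down, moves with plunger and carriage. Knob 28 mm diameter from 54 to 72 mm high, with a wider rim (34 mm diameter) from 75 to 80 mm, which is its top; a 22 mm boss below it reaches up to 50 mm. Its axis is vertical.
- post0 (a point): foot (on the carriage plate's top face) of the left end (+y) of the four black upright posts on the carriage: 26 mm diameter, 27 mm tall, tapered over the top 7 mm; moves with the carriage. The posts stand 70 mm apart in a row along the slide's y axis
- post1 (a point): foot (on the carriage plate's top face) of the second from left of the four black upright posts on the carriage: 26 mm diameter, 27 mm tall, tapered over the top 7 mm; moves with the carriage. The posts stand 70 mm apart in a row along the slide's y axis
- post2 (a point): foot (on the carriage plate's top face) of the third from left of the four black upright posts on the carriage: 26 mm diameter, 27 mm tall, tapered over the top 7 mm; moves with the carriage. The posts stand 70 mm apart in a row along the slide's y axis
- post3 (a point): foot (on the carriage plate's top face) of the right end (-y) of the four black upright posts on the carriage: 26 mm diameter, 27 mm tall, tapered over the top 7 mm; moves with the carriage. The posts stand 70 mm apart in a row along the slide's y axis
- spindle: fixed steel spindle: upright rod 24 mm diameter, top at 62 mm (tapered over the last 6 mm), on a round foot 50 mm diameter and 8 mm high; origin at table height on its axis. At the start it holds the pile of gears and the collar on top
- gear0: silver aluminium follow-focus gear, a flat toothed ring: 64 mm over the teeth (grips at about 61 to 65), bore 34 mm, 14 mm thick, about 90 g; origin at its centre (half thickness, in the bore), z along its axis, either face may be up. gear0 and gear1 (on top) start stacked on the spindle; one or both of gear2 and gear3 lie loose on the shelf; an absent one reads None
- gear1: silver aluminium follow-focus gear, a flat toothed ring: 64 mm over the teeth (grips at about 61 to 65), bore 34 mm, 14 mm thick, about 90 g; origin at its centre (half thickness, in the bore), z along its axis, either face may be up. gear0 and gear1 (on top) start stacked on the spindle; one or both of gear2 and gear3 lie loose on the shelf; an absent one reads None
- gear2: silver aluminium follow-focus gear, a flat toothed ring: 64 mm over the teeth (grips at about 61 to 65), bore 34 mm, 14 mm thick, about 90 g; origin at its centre (half thickness, in the bore), z along its axis, either face may be up. gear0 and gear1 (on top) start stacked on the spindle; one or both of gear2 and gear3 lie loose on the shelf; an absent one reads None
- gear3: silver aluminium follow-focus gear, a flat toothed ring: 64 mm over the teeth (grips at about 61 to 65), bore 34 mm, 14 mm thick, about 90 g; origin at its centre (half thickness, in the bore), z along its axis, either face may be up. gear0 and gear1 (on top) start stacked on the spindle; one or both of gear2 and gear3 lie loose on the shelf; an absent one reads None
- collar: olive rubber collar, plain ring 50 mm outer diameter, bore 33 mm, 30 mm tall, 60 g; origin at its centre, 15 mm from either end, z along its axis. At the start it sits over the spindle on top of the gears; it may be set down anywhere free meanwhile
- tally_box: bystander: black plastic tally box 100 x 66 x 44 mm, origin under its centre
- hood: bystander: olive rubber monitor hood, open box 120 x 90 x 60 mm, origin under its centre
- plug0: bystander: brass banana plug lying down, 72 mm long, 14 mm thick, origin under its middle
- plug1: bystander: second brass banana plug, same size
- battery: bystander: grey camera battery 100 x 70 x 49 mm, origin under its centre
- lens_cap: bystander: black round lens cap 82 mm diameter, 13 mm thick

How it is judged:
By the outcome, as a careful person would: the job done as asked, in the order asked, and still so for the second after the job is handed in, with the robot touching nothing.
Of gear2, gear3 only 1 to 2 are there at a start; the rules pass over those that are not, and their reading is None.
At some moment in a run one of collar, gear0, gear1, gear2, gear3 may be knocked a few centimetres aside while the robot is not near it.
Once in a run the grip may slacken for a moment while it holds something.
It also fails if it takes over 208 s, if anything falls off the work surface, if the arm or the gripper's body presses on something with over 40 N, if the wrist force passes 120 N, or if a joint passes its speed limit or range.

### The arm

A 6-joint arm with a two-finger parallel gripper is mounted at the origin on the work surface. World frame = base frame: x ahead of the robot, y to its left, z up, the work surface at z = 0. Lengths are in mm, angles in rad, forces in N, time in s.
With the tool pointing down it reaches from about 275 to 750 mm from the base axis. Payload 10.2 kg.
Tool frame: the origin (TCP) lies between the finger pads; the fingertips stand 11 mm ahead of it and the grasp point (between the pads) lies 8 mm behind it (ctrl.nose_length is the distance from the TCP to the fingertips, in mm); x points along the fingers, y is the direction in which the jaws open and shut, and the axes are right-handed (so a half turn about x gives the same grasp; the last joint's range is limited). The gripper opens to 85 mm and grips with 20 to 120 N. Pads are 22 mm wide; open, the fingers measure 114 mm over their backs; the gripper's body (76 mm by 85 mm) begins 54 mm behind the grasp point. The pads swing forward as they close: fully open they stand 13 mm farther back than shut.
Start: joints at [-1.482, 0.313, 1.498, -0, 1.331, -0.223], TCP at [161.043, -499.696, 242.294] pointing down, gripper open.
Joint ranges: [-2.94, 2.94], [-0.97, 2.17], [0.19, 2.56], [-1.23, 4.37], [0.02, 3.11], [-2.88, 2.88]. Speed limits (rad/s): [2.39, 2.39, 3.01, 3.14, 3.14, 3.14].

### API

Orientations are given as a unit quaternion [w, x, y, z].
In Python, from rig import ctrl, capture, ticket gives the robot as it stands.
- The arm moves only by the tool step_arm, never from a script. Its argument "commands" is a list of rows, each a list of 2 entries, a list of its own where there are three numbers: the shift along the world's x, y, z normalised to -1 to 1, where 1 is 0.04 m, then the turn about the world's z normalised to -1 to 1, where 1 is 180 degrees. A call has 1 to 5 rows; each row shifts and turns the commanded pose from where the row before left it; what a row does not reach is not made up. A row lasts 1/10 s, in which the tool goes at most 50 mm and 8.59 degrees, less where a joint would pass 70% of its speed; a pose out of reach is approached as far as the arm can. A call with a number of a shift or a turn outside -1 to 1 is refused whole. A call with a gripper value outside its range is refused whole. "gripper" is the closure, from -1 (fully open) to 1 (shut), so that 0 is half open, set as the call begins (left out, the last holds). The fingers move at their own pace and stop on an object; "force" is the grip in N (left out, the last holds). Time passes only in rows, so rows that do not move let the fingers close. It gives the time, the measured TCP pose, the force and the opening at its end, in the units of the state.
- ctrl.sense(): the state, without advancing time (a new reading comes with each control period).
- capture(name): name is "scene" or "top"; returns a dict with "image" (400x640x3 uint8, blue, green, red), "fov_y" (degrees; the focal length in pixels is half the picture's height over the tangent of half this angle, whatever the lens; pixels are square), "cx", "cy" (the principal point, pixels), "origin" and "orientation" of the camera in the world. Camera axes: x right, y down, z forward; pixel columns grow to the right and rows downward; lengths in mm; the calibration is good to about 2 mm. A picture is of the moment at which its call begins. There is no depth.
- ticket.finish_job(): hands the job in, once; it reports no verdict.
The state is a dict: "time_s": time; "joints": joint angles; "dq": joint speeds; "tau": joint torques, N m; "eef_pos": TCP position; "ee_rot": TCP orientation; "force": force on the tool from outside, world axes, zero at the start; "wrist_torque": the same for the moment, N m; "grip_width": opening from 0.0 (shut) to 1.0 (fully open).
Only numpy, scipy, OpenCV 4.12 (cv2) and the standard library are available. Lean on these libraries where they do the work, as an engineer would, in place of code of your own. Each camera call takes 0.05 s, during which the arm holds its last target.

## Working session

There is one attempt and no reset: what is moved stays moved. The work goes in short steps, Python scripts to look and compute and a tool call to move; the robot and the scene stay as the last step left them, time stands still between calls to the robot, and variables do not carry over. Pictures are saved under pics/ and viewed, and the job is handed in when it is done.

Besides the shell and the picture viewer there is one more tool, called after "Call:" as name([rows], argument=value, ...), one row to a line, values as JSON. step_arm: Moves the arm, as the interface text tells. Its arguments: {"type":"object","properties":{"commands":{"type":"array","items":{"type":"array"}},"gripper":{"type":"number"},"force":{"type":"number"}},"required":["commands"]}

```bash
mkdir -p pics; ls; python3 - <<'E'
from rig import ctrl,capture
import cv2
print(ctrl.sense())
for n in("scene","top"):
    c=capture(n); cv2.imwrite(f"pics/{n}0.png",c["image"]); print({k:v for k,v in c.items() if k!="image"})
E
```

```text
pics
{'time_s': 0.0, 'joints': array([-1.48241780e+00,  3.13426182e-01,  1.49841800e+00,  4.15667398e-05,
        1.33102076e+00, -2.23423340e-01]), 'dq': array([-0.00033907, -0.00177581, -0.00066458, -0.00122544,  0.002329  ,
        0.00059362]), 'tau': array([-4.18257187e-04, -4.12264717e+01, -2.59740078e+01, -2.30526812e-04,
        4.17781252e-03,  1.03210080e-06]), 'eef_pos': array([ 161.02109668, -499.44519844,  241.75444497]), 'ee_rot': array([ 0.10934128,  0.69857601,  0.11023694, -0.69848683]), 'force': array([ 0.19376372, -0.23570073,  0.15756065]), 'wrist_torque': array([ 0.03104272,  0.00318038, -0.03123397]), 'grip_width': 1.002480571367229}
{'fov_y': 47.395751000156224, 'cx': 318.3261057701932, 'cy': 195.5309117002097, 'origin': array([ 836.80408256,  528.40222228, 1071.49188368]), 'orientation': array([-0.07373861,  0.25101248,  0.92919783, -0.26104931])}
{'fov_y': 44.739255648424916, 'cx': 320.15978064617246, 'cy': 195.9678859367227, 'origin': array([ 437.00931335,  -24.91372205, 1632.85568814]), 'orientation': array([ 0.02230343, -0.70024865,  0.71316027, -0.02359678])}
```

View pics/scene0.png

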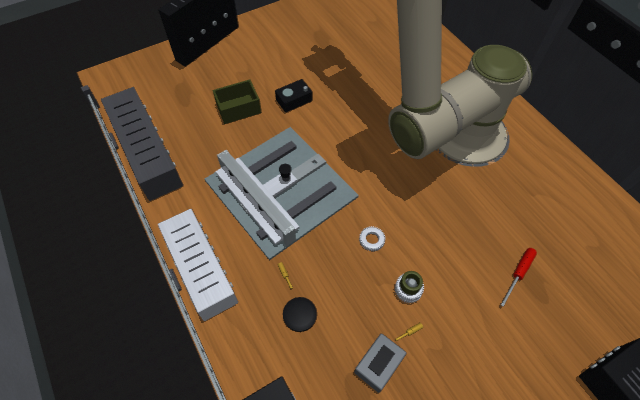

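View pics/top0.png

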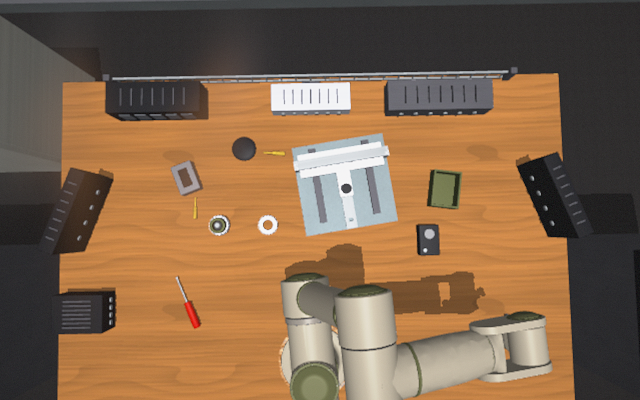

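```bash
cat > h.py <<'E'
import numpy as np, cv2
from scipy.spatial.transform import Rotation as R
from rig import ctrl,capture
def rot(q): return R.from_quat([q[1],q[2],q[3],q[0]])
def foc(c): return c["image"].shape[0]/2/np.tan(np.radians(c["fov_y"])/2)
def ray(c,uv):
    f=foc(c); d=np.array([(uv[0]-c["cx"])/f,(uv[1]-c["cy"])/f,1.]); return rot(c["orientation"]).apply(d)
def onz(c,uv,z):
    d=ray(c,uv); o=c["origin"]; return o+d*(z-o[2])/d[2]
def proj(c,p):
    q=rot(c["orientation"]).inv().apply(np.asarray(p,float)-c["origin"]); f=foc(c)
    return np.array([c["cx"]+f*q[0]/q[2],c["cy"]+f*q[1]/q[2]])
def tri(c1,u1,c2,u2):
    A=[];b=[]
    M=np.zeros((3,3));v=np.zeros(3)
    for c,u in((c1,u1),(c2,u2)):
        d=ray(c,u);d/=np.linalg.norm(d);P=np.eye(3)-np.outer(d,d);M+=P;v+=P@c["origin"]
    return np.linalg.solve(M,v)
def crop(c,x,y,w,h,s,name):
    cv2.imwrite("pics/"+name,cv2.resize(c["image"][y:y+h,x:x+w],None,fx=s,fy=s,interpolation=cv2.INTER_CUBIC))
E
python3 - <<'E'
from h import *
t=capture("top");s=capture("scene")
print(proj(t,[0,0,0]),proj(t,[400,0,0]),proj(s,[0,0,0]))
crop(t,160,120,260,140,3,"t1.png"); crop(s,190,130,260,180,3,"s1.png")
print("gear loose",onz(t,(267.5,225),7),"spindle",onz(t,(219,225),60),"knob",onz(t,(346.5,188),80))
print("s gear",onz(s,(372,238.5),10),"knob",tri(t,(346.5,188),s,(286,170)))
E
```

```text
[314.41512524 360.61584993] [312.31921378 238.78277598] [467.13162739 133.07615874]
gear loose [448.75486062 148.73634208   7.        ] spindle [451.23874113 299.68379001  60.        ] knob [ 561.99257279 -113.57615007   80.        ]
s gear [448.88820863 152.65549442  10.        ] knob [ 559.48384281 -112.08325205   70.31108406]
```

View pics/t1.png

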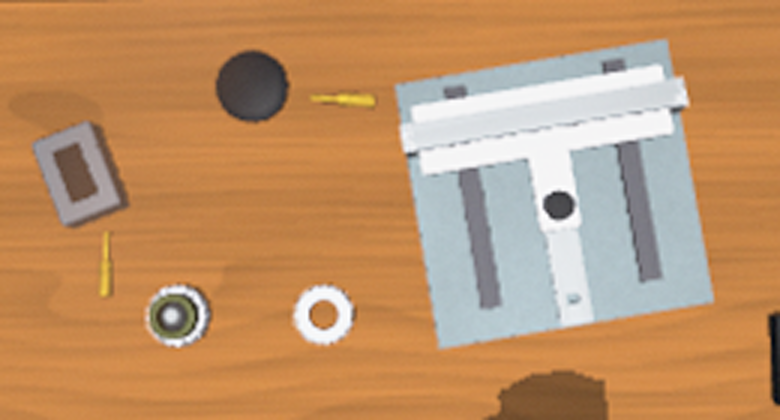

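View pics/s1.png

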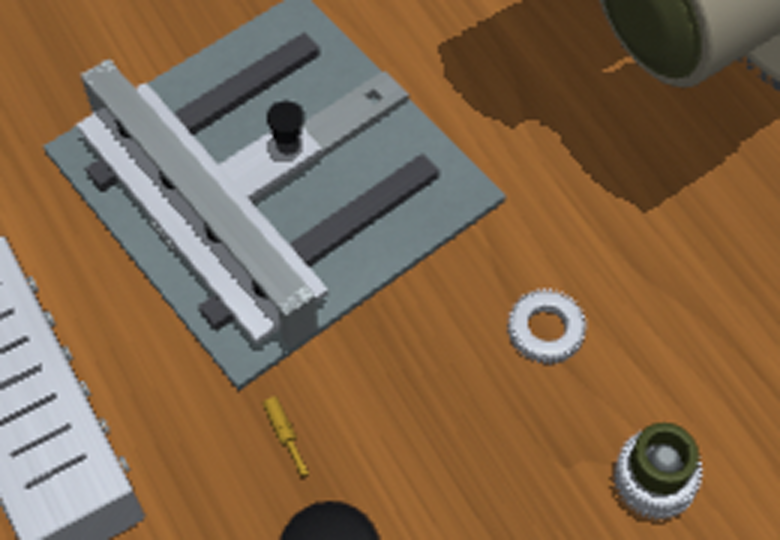

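```bash
python3 - <<'E'
from h import *
t=capture("top");s=capture("scene")
for n,c,pts in(("top",t,[(306,235.7),(397.7,220.7),(292,148.7),(382.7,133.3)]),("scene",s,[(190+505/3,130+197/3),(190+240/3,130+388/3),(190+45/3,130+150/3),(190+303/3,130-2/3)])):
    for p in pts: print(n,onz(c,p,10).round(1))
P=[onz(t,p,10) for p in [(306,235.7),(397.7,220.7),(292,148.7),(382.7,133.3)]]
c=np.mean(P,0); x=(P[2]+P[3]-P[0]-P[1]); x=x/np.linalg.norm(x); yaw=np.arctan2(x[1],x[0]); print(c,yaw, "origin",c+20*x)
o=c+20*x
y=np.array([-x[1],x[0],0])
print("lenx",np.linalg.norm(P[2]-P[0]),np.linalg.norm(P[3]-P[1]),np.linalg.norm(P[1]-P[0]))
h=onz(t,(160+573/3,120+298/3),22);print("hole",(h-o)@x,(h-o)@y)
# knob top blob dark
for n,c_ ,box in(("top",t,(330,175,365,205)),("scene",s,(275,155,300,182))):
    im=c_["image"];x0,y0,x1,y1=box;m=(im[y0:y1,x0:x1].max(2)<70).astype(np.uint8)
    k,l,st,ce=cv2.connectedComponentsWithStats(m);i=1+np.argmax(st[1:,4]);print(n,ce[i]+[x0,y0],st[i])
    if n=="top":
        kp=onz(t,ce[i]+[x0,y0],80);print(kp,(kp-o)@x,(kp-o)@y)
for nm,c_,box in(("gtop",t,(250,210,285,240)),("gsc",s,(350,220,392,258))):
    im=c_["image"].astype(int);x0,y0,x1,y1=box;r=im[y0:y1,x0:x1];m=((r[...,0]>100)&(abs(r[...,2]-r[...,0])<60)).astype(np.uint8)
    cs,_=cv2.findContours(m,cv2.RETR_EXTERNAL,cv2.CHAIN_APPROX_NONE);k=max(cs,key=cv2.contourArea);e=cv2.fitEllipse(k);print(nm,e, onz(c_,np.array(e[0])+[x0,y0],14 if c_ is t else 9))
# spindle: collar top ring
for nm,c_,box in(("top",t,(200,205,240,245)),("sc",s,(385,260,430,310))):
    im=c_["image"].astype(int);x0,y0,x1,y1=box;r=im[y0:y1,x0:x1]
    m=((r[...,1]>r[...,0]+12)&(r[...,1]>=r[...,2]-2)).astype(np.uint8)
    cs,_=cv2.findContours(m,cv2.RETR_EXTERNAL,cv2.CHAIN_APPROX_NONE);k=max(cs,key=cv2.contourArea);e=cv2.minEnclosingCircle(k);print(nm,e,m.sum(),onz(c_,np.array(e[0])+[x0,y0],66))
    m=((r[...,0]>100)&(abs(r[...,2]-r[...,0])<60)).astype(np.uint8)
    e=cv2.minEnclosingCircle(cv2.findNonZero(m));print(nm,"gears",e,onz(c_,np.array(e[0])+[x0,y0],30))
E
```

```text
top [410.8  20.7  10. ]
top [ 455.1 -286.    10. ]
top [703.7  63.   10. ]
top [ 750.6 -243.8   10. ]
scene [408.8  25.9  10. ]
scene [703.2  72.   10. ]
scene [ 750.5 -231.5   10. ]
scene [ 456.5 -271.2   10. ]
[ 580.05493471 -111.50560827   10.        ] 0.14269373036576538 origin [ 599.85166496 -108.66140867   10.        ]
lenx 295.91296857396736 298.4693825355171 309.85644883281486
hole -139.10136090034197 -1.0847694968952504
top [345.  184.2] [13  9  5  2  5]
[ 574.30423241 -109.03238714   80.        ] -25.34053838216771 3.265891833127441
scene [284.85276074 171.52760736] [  4   9  12  18 163]
gtop ((17.52510643005371, 14.367000579833984), (19.08430290222168, 19.4320125579834), 37.7087516784668) [450.80378823 147.88154836  14.        ]
gsc ((22.00022315979004, 17.622163772583008), (22.35186004638672, 24.893672943115234), 107.80426025390625) [447.11546388 150.2045064    9.        ]
top ((17.171232223510742, 20.25342559814453), 7.517047882080078) 98 [450.47808941 304.33113087  66.        ]
top gears ((18.91176414489746, 19.91176414489746), 10.330707550048828) [451.80541342 306.16395398  30.        ]
sc ((26.0, 22.434782028198242), 11.60846996307373) 295 [454.13511005 312.00209235  66.        ]
sc gears ((23.817567825317383, 27.256755828857422), 14.907174110412598) [452.16565052 311.42059558  30.        ]
```

```bash
cat >> h.py <<'E'
def tool():
    s=ctrl.sense(); r=rot(s["ee_rot"]).as_matrix(); return s,r[:,0],np.degrees(np.arctan2(r[1,1],r[0,1]))
def st():
    s,x,a=tool(); print("t",round(s["time_s"],2),"pos",s["eef_pos"].round(1),"jaw deg",round(a,2),"x",x.round(3),"F",s["force"].round(1),"w",round(float(s["grip_width"]),3),"j6",s["joints"].round(2))
E
python3 - <<'E'
from h import *
st(); print([a for a in dir(ctrl) if a[0]!='_'],ctrl.nose_length)
E
```

```text
t 0.3 pos [ 161.  -499.6  242.1] jaw deg -72.13 x [-0.  0. -1.] F [-0.5  0.1 -0.5] w 0.998 j6 [-1.48  0.31  1.5  -0.    1.33 -0.22]
['PlanningError', 'nose_length', 'sense'] 11.0
```

Call:
step_arm([
  [[0.5,0.5,0],0.0477],
], gripper=-1)

```text
time_s: 0.4
eef_pos: [179.9, -480.7, 241.9]
ee_rot: [-0.161, -0.688, -0.162, 0.689]
force: [1.1, 0.3, -1.1]
grip_width: 1.005
```

```bash
python3 - <<'E'
from h import *
st()
E
```

```text
t 0.4 pos [ 179.9 -480.7  241.9] jaw deg -63.6 x [-0. -0. -1.] F [ 1.1  0.3 -1.1] w 1.005 j6 [-1.44  0.29  1.53 -0.    1.32 -0.33]
```

Call:
step_arm([
  [[0.95,0.92,0],0.04],
  [[0.95,0.92,0],0.04],
  [[0.95,0.92,0],0.04],
  [[0.95,0.92,0],0.04],
  [[0.95,0.92,0],0.04],
], gripper=-0.3)

```text
time_s: 0.9
eef_pos: [361.7, -304.1, 242.4]
ee_rot: [0.368, 0.604, 0.368, -0.604]
force: [-0.4, -0.9, -0.8]
grip_width: 0.647
```

Call:
step_arm([
  [[0.95,0.92,-0.4],0.04],
  [[0.95,0.92,-0.4],0.04],
  [[0.95,0.92,-0.4],0.04],
  [[0.95,0.92,-0.4],0.04],
  [[0.95,0.92,-0.4],0.04],
])

```text
time_s: 1.4
eef_pos: [533.8, -137.6, 169.4]
ee_rot: [0.537, 0.46, 0.537, -0.46]
force: [0.3, -1.4, 0.2]
grip_width: 0.65
```

```bash
python3 - <<'E'
from h import *
st()
t=capture("top");s=capture("scene")
crop(t,0,100,640,300,1.25,"t2.png");crop(s,180,80,200,160,4,"s2.png")
E
```

```text
t 1.4 pos [ 533.8 -137.6  169.4] jaw deg 8.75 x [ 0. -0. -1.] F [ 0.3 -1.4  0.2] w 0.65 j6 [-0.46  0.44  1.52 -0.    1.19 -0.62]
```

View pics/t2.png

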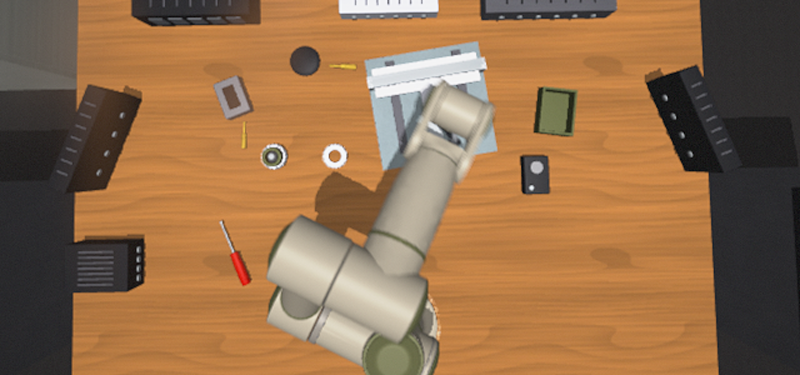

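View pics/s2.png

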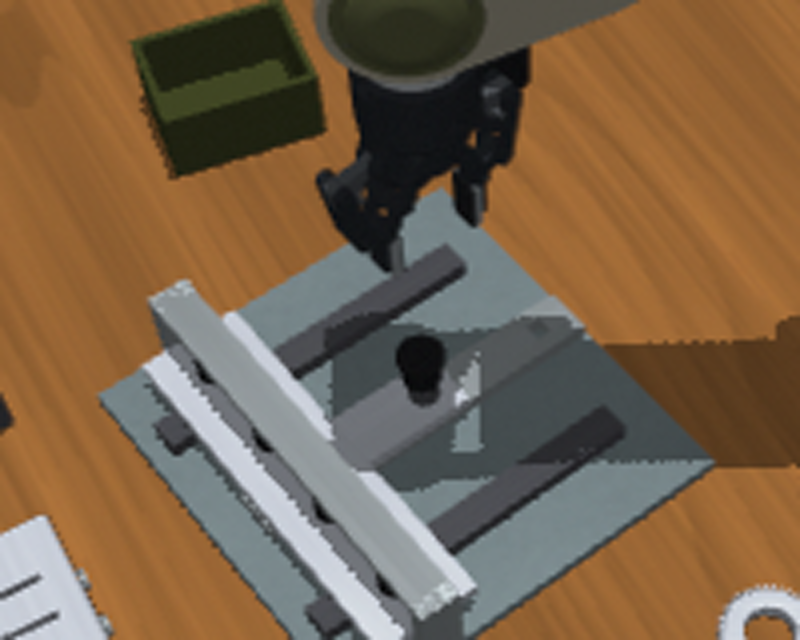

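Call:
step_arm([
  [[0.67,0.59,0],-0.003],
  [[0,0,-0.9],0],
  [[0,0,-0.5],0],
  [[0,0,0],0],
])

```text
time_s: 1.9
eef_pos: [557.8, -115.5, 111.5]
ee_rot: [0.531, 0.464, 0.535, -0.465]
force: [0.4, -0.2, 0.9]
grip_width: 0.649
```

```bash
python3 - <<'E'
from h import *
st()
t=capture("top");s=capture("scene")
crop(t,300,100,120,120,5,"t3.png");crop(s,220,110,130,100,6,"s3.png")
k=[599.85,-108.66,0];x=np.array([np.cos(.1427),np.sin(.1427),0]);p=k-40*x
print(p,proj(s,p+[0,0,80]),proj(s,p+[0,0,54]))
E
```

```text
t 1.9 pos [ 557.8 -115.5  111.5] jaw deg 7.86 x [-0.005  0.002 -1.   ] F [ 0.4 -0.2  0.9] w 0.649 j6 [-0.41  0.54  1.52 -0.    1.09 -0.55]
[ 560.25657516 -114.34864744    0.        ] [283.68554824 167.31007867] [284.25244481 172.84847359]
```

View pics/s3.png

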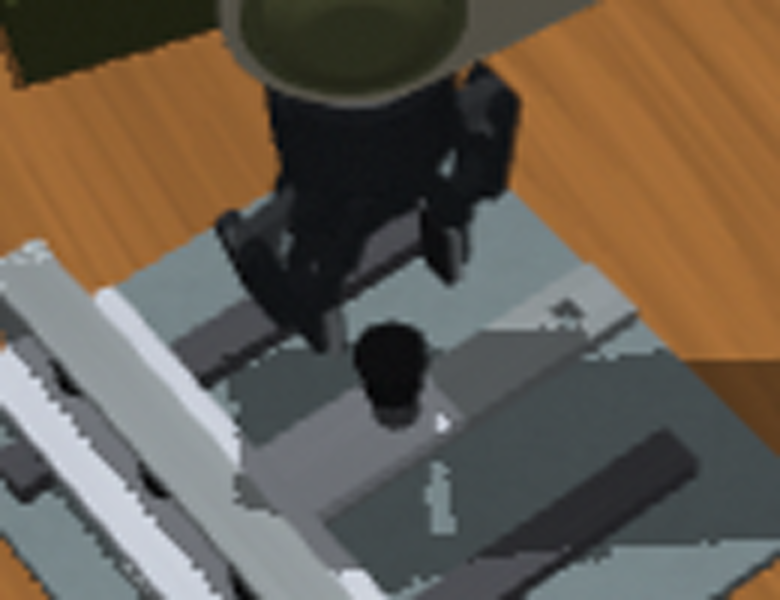

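```bash
python3 - <<'E'
from h import *
s=capture("scene")
for z in(101,105,109): print(proj(s,[557.8,-115.5,z]))
for d in([10,0,0],[0,10,0]): print(proj(s,np.array([557.8,-115.5,100.])+d)-proj(s,[557.8,-115.5,100.]))
E
```

```text
[283.83562501 161.99127213]
[283.74573334 161.09357011]
[283.65532377 160.190696  ]
[-3.38489596  1.56479441]
[1.80778668 2.70517416]
```

Call:
step_arm([
  [[0.07,0.06,-0.3],0],
  [[0,0,-0.4],0],
  [[0,0,-0.4],0],
  [[0,0,-0.08],0],
  [[0,0,0],0],
])

```text
time_s: 2.55
eef_pos: [562.2, -113.3, 66.7]
ee_rot: [0.533, 0.464, 0.533, -0.464]
force: [0.8, 0.0, -0.3]
grip_width: 0.649
```

Call:
step_arm([
  [[0,0,0],0],
  [[0,0,0],0],
  [[0,0,0],0],
  [[0,0,0],0],
  [[0,0,0],0],
], gripper=1, force=40)

```text
time_s: 3.05
eef_pos: [562.7, -113.5, 67.8]
ee_rot: [0.534, 0.465, 0.533, -0.464]
force: [-0.6, 0.3, 6.4]
grip_width: 0.371
```

```bash
python3 - <<'E'
from h import *
st()
s=capture("scene")
crop(s,220,110,130,100,6,"s4.png")
E
```

```text
t 3.05 pos [ 562.7 -113.5   67.8] jaw deg 7.91 x [ 0.002 -0.001 -1.   ] F [-0.6  0.3  6.4] w 0.371 j6 [-0.4   0.61  1.54 -0.    0.99 -0.54]
```

View pics/s4.png

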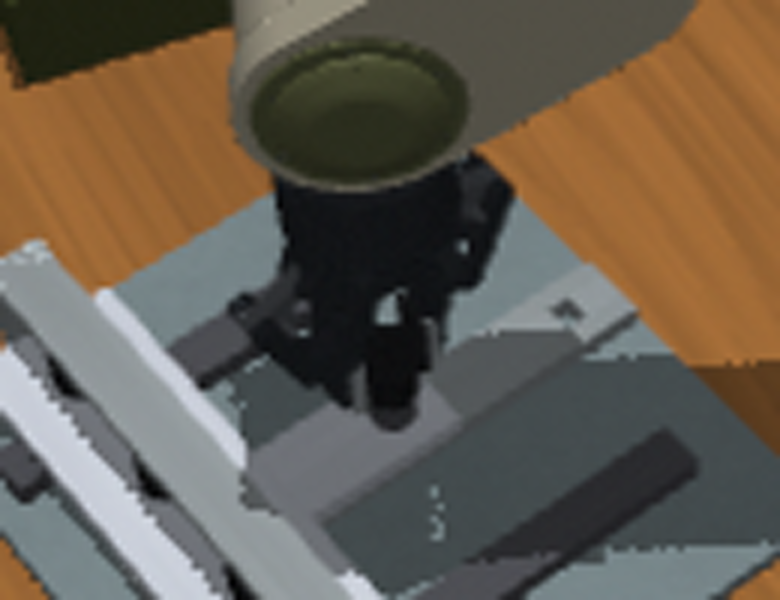

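Call:
step_arm([
  [[0,0,0.1],0],
  [[0,0,0.1],0],
  [[0,0,0.1],0],
  [[0,0,0],0],
  [[0,0,0],0],
], force=60)

```text
time_s: 3.6
eef_pos: [562.0, -113.4, 78.5]
ee_rot: [0.533, 0.464, 0.533, -0.464]
force: [1.0, -4.5, -6.1]
grip_width: 0.356
```

```bash
python3 - <<'E'
from h import *
st()
s=capture("scene")
crop(s,220,110,130,100,6,"s5.png")
E
```

```text
t 3.6 pos [ 562.  -113.4   78.5] jaw deg 7.91 x [-0. -0. -1.] F [ 1.  -4.5 -6.1] w 0.356 j6 [-0.4   0.59  1.54 -0.    1.01 -0.54]
```

View pics/s5.png

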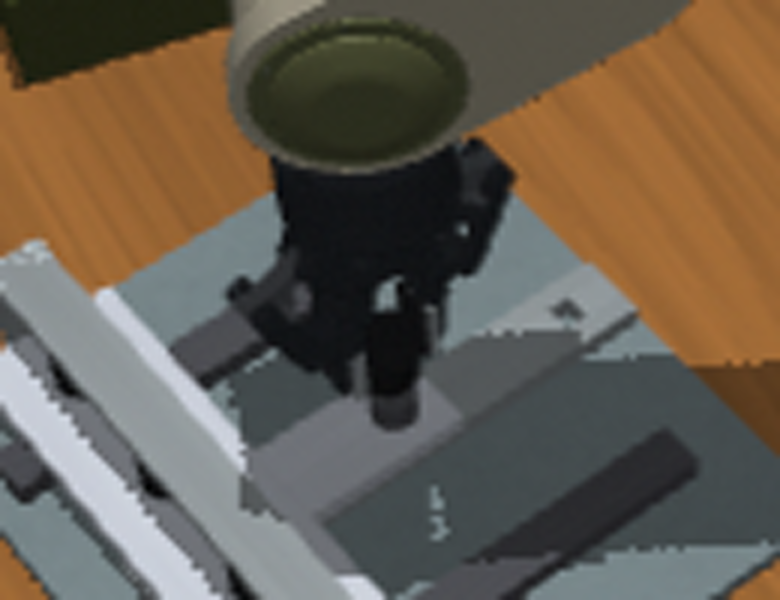

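Call:
step_arm([
  [[0,0,0.04],0],
  [[-0.25,-0.036,0],0],
  [[-0.5,-0.072,0],0],
  [[-0.5,-0.072,0],0],
  [[0,0,0],0],
])

```text
time_s: 4.15
eef_pos: [510.4, -121.2, 80.3]
ee_rot: [0.533, 0.464, 0.533, -0.465]
force: [-0.6, -3.9, -7.0]
grip_width: 0.358
```

```bash
python3 - <<'E'
from h import *
st()
s=capture("scene")
crop(s,220,110,130,100,6,"s6.png")
E
```

```text
t 4.15 pos [ 510.4 -121.2   80.3] jaw deg 7.88 x [-0.002 -0.001 -1.   ] F [-0.6 -3.9 -7. ] w 0.358 j6 [-0.46  0.5   1.69 -0.    0.95 -0.59]
```

View pics/s6.png

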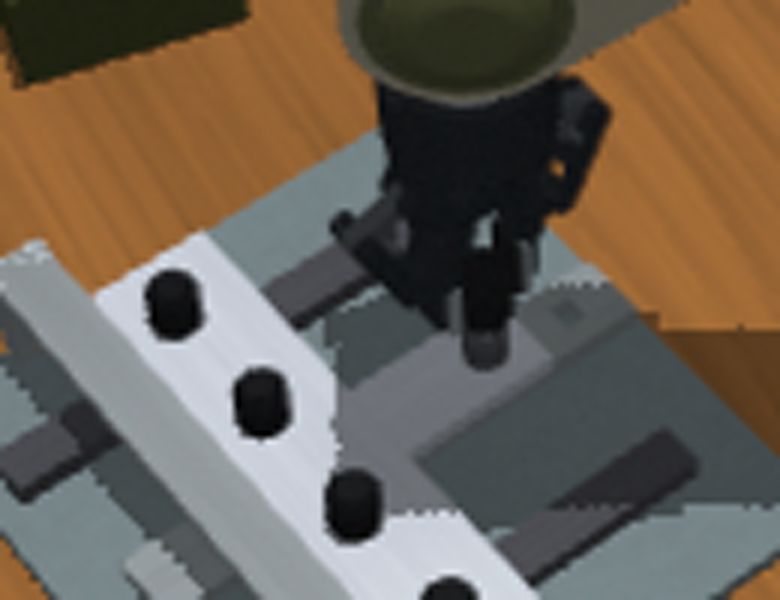

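Call:
step_arm([
  [[-0.5,-0.072,0],0],
  [[-0.5,-0.072,0],0],
  [[-0.16,-0.024,0],0],
  [[0,0,0],0],
  [[0,0,-0.1],0],
])

```text
time_s: 4.7
eef_pos: [465.7, -127.9, 76.9]
ee_rot: [0.534, 0.464, 0.533, -0.465]
force: [-0.7, -6.2, -7.4]
grip_width: 0.359
```

Call:
step_arm([
  [[0,0,-0.1],0],
  [[0,0,-0.1],0],
  [[0,0,-0.05],0],
  [[0,0,0],0],
  [[0,0,0],0],
])

```text
time_s: 5.2
eef_pos: [464.8, -128.0, 67.8]
ee_rot: [0.533, 0.463, 0.534, -0.465]
force: [-13.3, -6.5, 15.9]
grip_width: 0.362
```

```bash
python3 - <<'E'
from h import *
st()
s=capture("scene")
crop(s,220,110,130,100,6,"s7.png")
E
```

```text
t 5.2 pos [ 464.8 -128.    67.8] jaw deg 7.96 x [-0.002 -0.001 -1.   ] F [-13.3  -6.5  15.9] w 0.362 j6 [-0.51  0.44  1.82 -0.    0.87 -0.65]
```

View pics/s7.png

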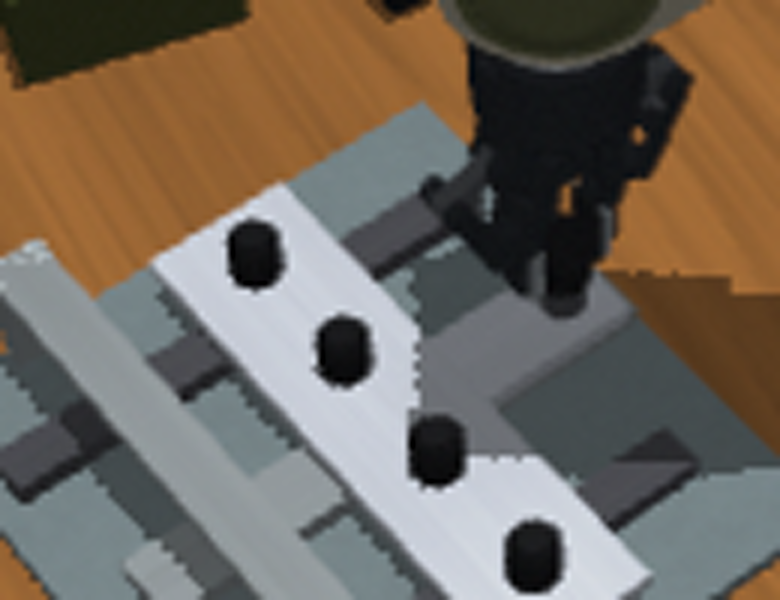

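Call:
step_arm([
  [[0,0,0],0],
  [[0,0,0],0],
  [[0,0,0],0],
  [[0,0,0],0],
], gripper=-0.3)

```text
time_s: 5.65
eef_pos: [465.9, -127.1, 66.4]
ee_rot: [0.533, 0.464, 0.533, -0.464]
force: [0.3, -0.5, -0.4]
grip_width: 0.65
```

```bash
python3 - <<'E'
from h import *
st()
s=capture("scene")
crop(s,220,110,130,100,6,"s8.png")
E
```

```text
t 5.65 pos [ 465.9 -127.1   66.4] jaw deg 7.92 x [ 0.  0. -1.] F [ 0.3 -0.5 -0.4] w 0.65 j6 [-0.51  0.45  1.82  0.    0.87 -0.65]
```

View pics/s8.png

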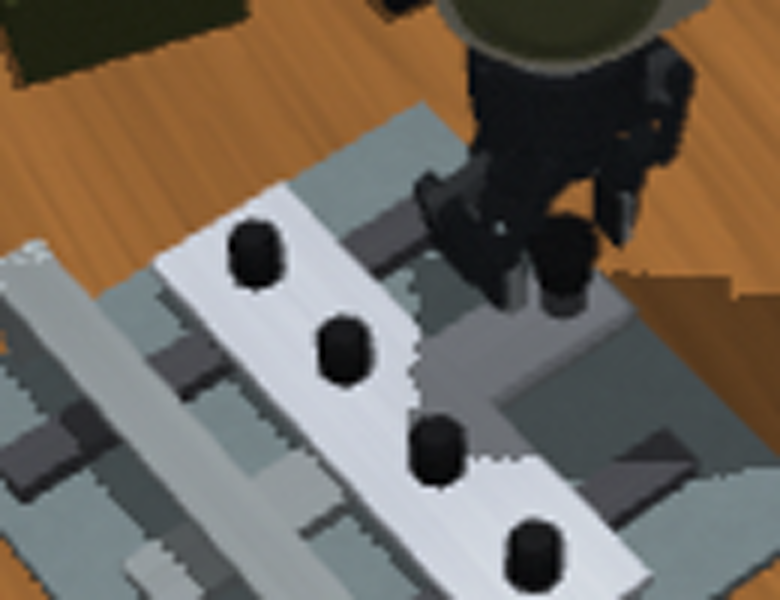

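Call:
step_arm([
  [[-0.03,0,0],0],
  [[0,0,0],0],
  [[0,0,0],0],
  [[0,0,0],0],
], gripper=0.3, force=20)

```text
time_s: 6.1
eef_pos: [464.3, -127.2, 66.4]
ee_rot: [0.533, 0.464, 0.534, -0.464]
force: [-3.6, 0.3, 4.9]
grip_width: 0.379
```

Call:
step_arm([
  [[0.1,0.014,0],0],
  [[0.05,0.007,0],0],
  [[0,0,0],0],
])

```text
time_s: 6.4
eef_pos: [465.4, -126.6, 66.0]
ee_rot: [0.53, 0.461, 0.538, -0.467]
force: [-36.2, -10.3, 23.0]
grip_width: 0.376
```

```bash
python3 - <<'E'
from h import *
st()
s=capture("scene")
crop(s,220,110,130,100,6,"s9.png")
E
```

```text
t 6.4 pos [ 465.4 -126.6   66. ] jaw deg 8.06 x [-0.015  0.001 -1.   ] F [-36.2 -10.3  23. ] w 0.376 j6 [-0.51  0.45  1.82 -0.01  0.89 -0.64]
```

View pics/s9.png

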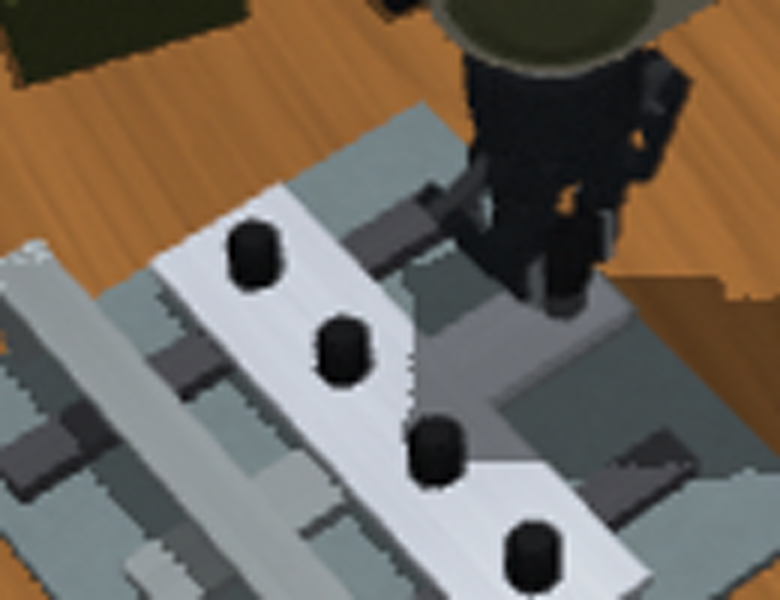

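Call:
step_arm([
  [[-0.1,-0.014,0],0],
  [[0,0,0],0],
])

```text
time_s: 6.65
eef_pos: [464.6, -126.9, 66.1]
ee_rot: [0.532, 0.463, 0.535, -0.465]
force: [-13.8, -2.9, 9.0]
grip_width: 0.386
```

Call:
step_arm([
  [[0,0,0],0],
  [[0,0,0],0],
  [[0,0,0],0],
  [[0,0,0.5],0],
  [[0,0,0.8],0],
], gripper=-0.3)

```text
time_s: 7.15
eef_pos: [465.9, -126.5, 117.6]
ee_rot: [0.532, 0.464, 0.535, -0.465]
force: [-0.4, 0.2, -0.1]
grip_width: 0.65
```

Call:
step_arm([
  [[-0.3,0.9,0.8],0],
  [[-0.3,0.9,0.8],0],
  [[-0.3,0.9,0],0],
  [[0,0.9,0],0],
  [[0,0.9,0],0],
], gripper=-1)

```text
time_s: 7.65
eef_pos: [430.4, 54.5, 182.7]
ee_rot: [0.534, 0.465, 0.533, -0.464]
force: [0.4, -0.3, 0.6]
grip_width: 1.002
```

```bash
python3 - <<'E'
from h import *
st()
s=capture("scene");t=capture("top")
crop(s,220,110,130,100,6,"s10.png");crop(t,170,120,260,130,3,"t10.png")
E
```

```text
t 7.65 pos [430.4  54.5 182.7] jaw deg 7.9 x [ 0.001  0.    -1.   ] F [ 0.4 -0.3  0.6] w 1.002 j6 [-0.15  0.17  1.84  0.    1.12 -0.28]
```

View pics/s10.png

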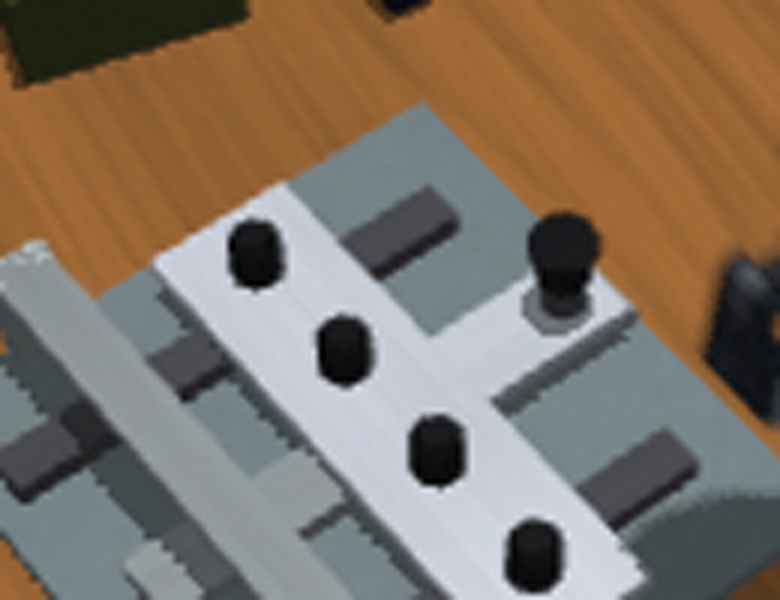

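View pics/t10.png

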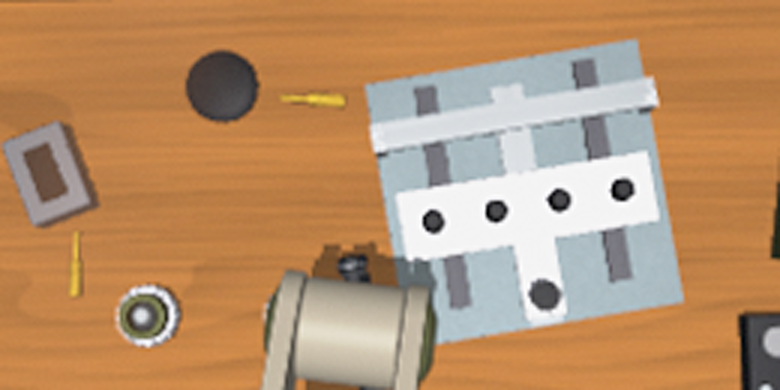

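```bash
python3 - <<'E'
from h import *
t=capture("top");s=capture("scene")
def dark(c,box,zz,amin=12):
    im=c["image"];x0,y0,x1,y1=box;m=(im[y0:y1,x0:x1].max(2)<90).astype(np.uint8)
    k,l,sta,ce=cv2.connectedComponentsWithStats(m)
    for i in range(1,k):
        if sta[i,4]>=amin: print(ce[i]+[x0,y0],sta[i,4],onz(c,ce[i]+[x0,y0],zz).round(1))
dark(t,(305,175,385,200),58)
dark(t,(340,208,362,226),79)
x=np.array([np.cos(.1427),np.sin(.1427),0]);y=np.array([-x[1],x[0],0]);o=np.array([599.85,-108.66,0])
for k in(105,35,-35,-105):
    p=o-40*x+k*y; print(p.round(1),proj(s,p+[0,0,61]).round(1))
for k,(u,v) in enumerate([(220+257/6,110+235/6),(220+345/6,110+333/6),(220+437/6,110+433/6),(220+535/6,110+538/6)]): print(k,(u,v),onz(s,(u,v),61).round(1))
E
```

```text
[376.92857143 182.80952381] 42 [ 578.9 -214.2   58. ]
[355.97368421 186.23684211] 38 [ 569.  -145.8   58. ]
[334.83783784 189.91891892] 37 [558.2 -76.8  58. ]
[313.89473684 193.36842105] 38 [548.2  -8.5  58. ]
[351.20967742 218.03225806] 62 [ 465.6 -126.6   79. ]
[545.3 -10.4   0. ] [308.1 197.6]
[555.3 -79.7   0. ] [291.9 179.9]
[ 565.2 -149.     0. ] [276.5 163. ]
[ 575.2 -218.3    0. ] [261.7 146.9]
0 (262.8333333333333, 149.16666666666666) [ 576.1 -209.7   61. ]
1 (277.5, 165.5) [ 566.6 -140.3   61. ]
2 (292.8333333333333, 182.16666666666669) [556.6 -72.2  61. ]
3 (309.1666666666667, 199.66666666666669) [546.   -3.6  61. ]
```

Call:
step_arm([
  [[0.1,1,0],0],
  [[0.1,1,0],0],
  [[0.1,1,0],0],
  [[0.1,1,0],0],
  [[0.1,1,0],0],
])

```text
time_s: 8.35
eef_pos: [451.2, 253.7, 182.2]
ee_rot: [0.533, 0.465, 0.533, -0.465]
force: [1.3, -0.5, 1.0]
grip_width: 1.003
```

Call:
step_arm([
  [[0,1,-0.4],0],
  [[0,0.2,-0.4],0],
  [[0,0,0],0],
])

```text
time_s: 8.65
eef_pos: [450.0, 300.9, 148.1]
ee_rot: [0.533, 0.463, 0.534, -0.465]
force: [0.3, -0.4, -0.2]
grip_width: 1.003
```

```bash
python3 - <<'E'
from h import *
st()
s=capture("scene")
crop(s,350,210,130,100,6,"s11.png")
E
```

```text
t 8.65 pos [450.  300.9 148.1] jaw deg 7.95 x [-0.004 -0.002 -1.   ] F [ 0.3 -0.4 -0.2] w 1.003 j6 [ 0.37  0.44  1.57 -0.    1.13  0.23]
```

View pics/s11.png

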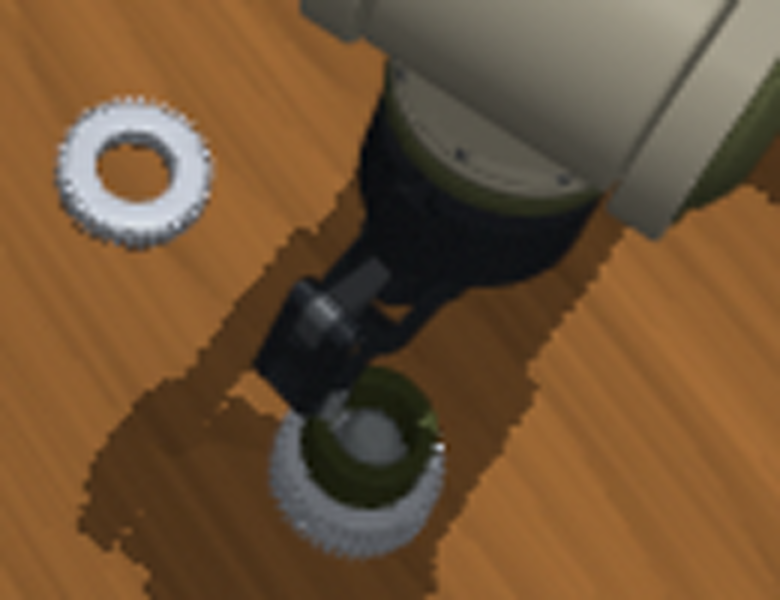

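Call:
step_arm([
  [[0.02,0.1,-0.5],0],
  [[0,0,-0.6],0],
  [[0,0,-0.2],0],
  [[0,0,0],0],
])

```text
time_s: 9.1
eef_pos: [451.7, 304.0, 98.3]
ee_rot: [0.533, 0.464, 0.533, -0.465]
force: [0.3, -0.3, 0.9]
grip_width: 1.003
```

```bash
python3 - <<'E'
from h import *
st()
s=capture("scene")
crop(s,350,210,130,100,6,"s12.png")
E
```

```text
t 9.1 pos [451.7 304.   98.3] jaw deg 7.82 x [-0.001 -0.    -1.   ] F [ 0.3 -0.3  0.9] w 1.003 j6 [ 0.38  0.51  1.61 -0.    1.02  0.24]
```

View pics/s12.png

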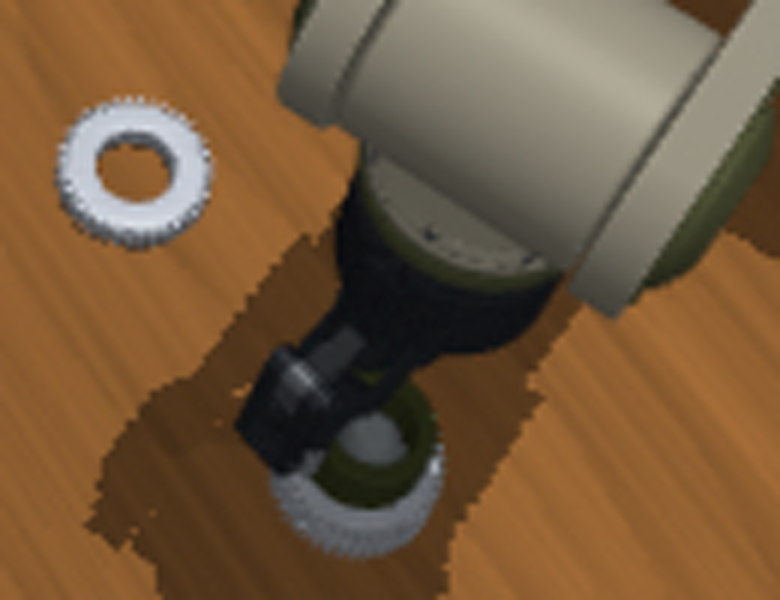

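Call:
step_arm([
  [[0,0.05,-0.5],0],
  [[0,0,-0.5],0],
  [[0,0,-0.2],0],
  [[0,0,0],0],
])

```text
time_s: 9.55
eef_pos: [451.5, 306.8, 50.6]
ee_rot: [0.533, 0.464, 0.533, -0.464]
force: [0.1, -0.0, 0.7]
grip_width: 1.002
```

Call:
step_arm([
  [[0,0,0],0],
  [[0,0,0],0],
  [[0,0,0],0],
  [[0,0,0],0],
  [[0,0,0],0],
], gripper=0.6, force=30)

```text
time_s: 10.05
eef_pos: [451.9, 307.3, 51.7]
ee_rot: [0.534, 0.465, 0.533, -0.464]
force: [-0.8, -0.3, 6.7]
grip_width: 0.604
```

```bash
python3 - <<'E'
from h import *
st()
s=capture("scene")
crop(s,350,210,130,100,6,"s13.png")
E
```

```text
t 10.05 pos [451.9 307.3  51.7] jaw deg 7.91 x [ 0.002  0.001 -1.   ] F [-0.8 -0.3  6.7] w 0.604 j6 [ 0.38  0.58  1.64 -0.    0.92  0.24]
```

View pics/s13.png

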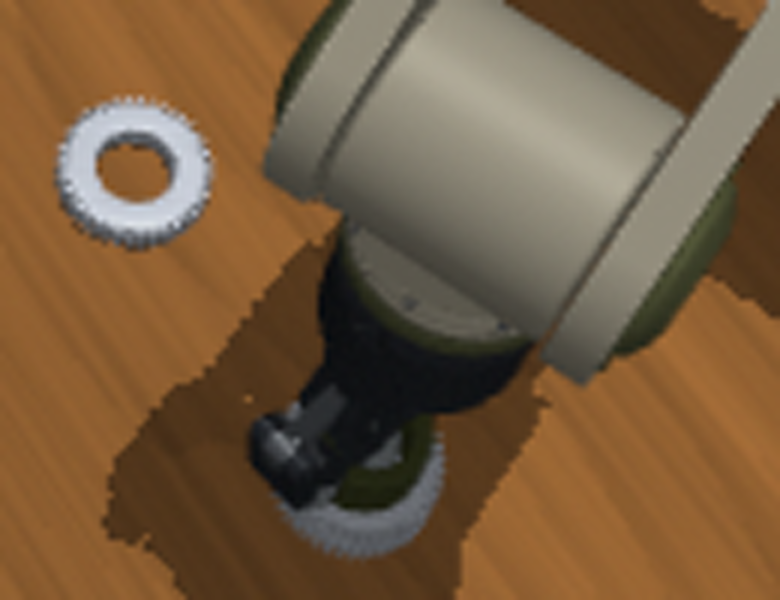

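Call:
step_arm([
  [[0,0,0.3],0],
  [[0,0,0.6],0],
  [[0,0,0.8],0],
  [[0,0,0],0],
], force=45)

```text
time_s: 10.5
eef_pos: [453.2, 307.9, 123.1]
ee_rot: [0.535, 0.467, 0.532, -0.462]
force: [0.4, 0.1, -1.1]
grip_width: 0.596
```

```bash
python3 - <<'E'
from h import *
st()
s=capture("scene")
crop(s,350,210,130,100,6,"s14.png")
E
```

```text
t 10.5 pos [453.2 307.9 123.1] jaw deg 7.92 x [ 0.008  0.003 -1.   ] F [ 0.4  0.1 -1.1] w 0.596 j6 [0.38 0.48 1.59 0.   1.07 0.24]
```

View pics/s14.png

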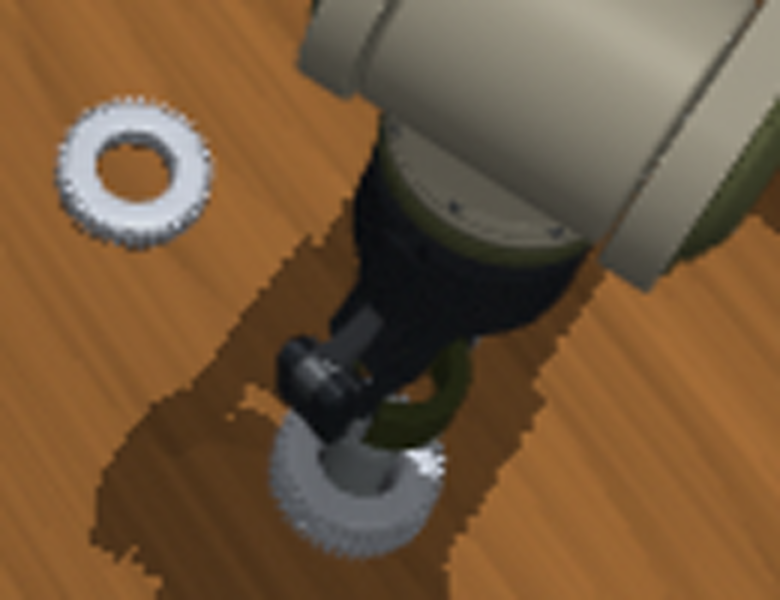

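Call:
step_arm([
  [[-0.8,-0.6,0],0],
  [[-0.8,-0.6,0],0],
  [[-0.8,-0.6,0],0],
  [[-0.4,-0.3,-0.6],0],
  [[0,0,-0.8],0],
])

```text
time_s: 11.05
eef_pos: [337.8, 222.2, 62.4]
ee_rot: [0.533, 0.465, 0.533, -0.464]
force: [1.1, -0.5, -0.4]
grip_width: 0.596
```

Call:
step_arm([
  [[0,0,-0.7],0],
  [[0,0,-0.3],0],
  [[0,0,-0.15],0],
  [[0,0,0],0],
  [[0,0,0],0],
])

```text
time_s: 11.55
eef_pos: [339.4, 223.1, 16.5]
ee_rot: [0.533, 0.464, 0.533, -0.464]
force: [1.1, 0.3, 0.2]
grip_width: 0.599
```

Call:
step_arm([
  [[0,0,-0.025],0],
  [[0,0,0],0],
  [[0,0,0],0],
])

```text
time_s: 11.85
eef_pos: [339.4, 223.1, 15.5]
ee_rot: [0.533, 0.464, 0.533, -0.464]
force: [0.0, 0.8, -1.9]
grip_width: 0.6
```

Call:
step_arm([
  [[0,0,0],0],
  [[0,0,0],0],
  [[0,0,0],0],
  [[0,0,0.5],0],
  [[0,0,1],0],
], gripper=-0.7)

```text
time_s: 12.35
eef_pos: [338.0, 222.6, 74.5]
ee_rot: [0.532, 0.463, 0.534, -0.466]
force: [0.2, -0.5, 1.1]
grip_width: 0.849
```

```bash
python3 - <<'E'
from h import *
st()
s=capture("scene")
crop(s,340,180,200,140,4,"s15.png")
E
```

```text
t 12.35 pos [338.  222.6  74.5] jaw deg 7.9 x [-0.005 -0.002 -1.   ] F [ 0.2 -0.5  1.1] w 0.849 j6 [0.29 0.3  2.04 0.   0.82 0.15]
```

View pics/s15.png

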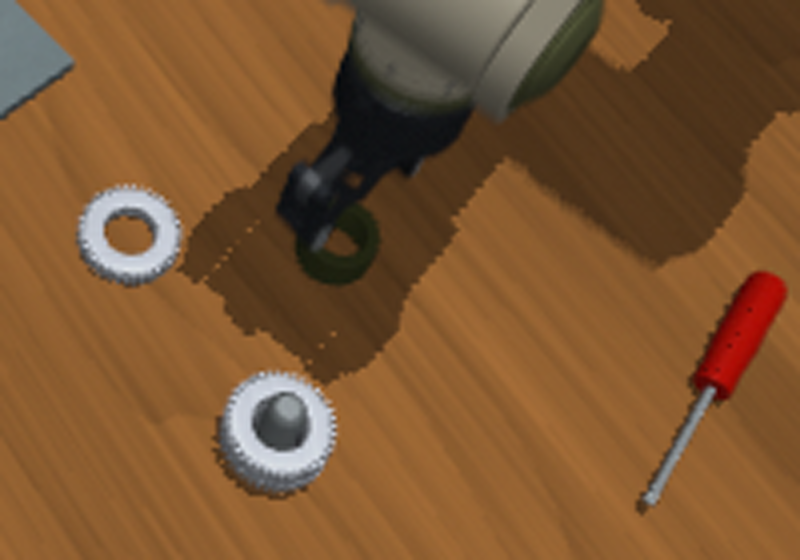

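```bash
cat >> h.py <<'E'
def ring(c,box,z,vmin=110):
    im=c["image"].astype(int);x0,y0,x1,y1=box;r=im[y0:y1,x0:x1]
    m=((r[...,0]>vmin)&(abs(r[...,2]-r[...,0])<60)).astype(np.uint8)
    cs,_=cv2.findContours(m,cv2.RETR_EXTERNAL,cv2.CHAIN_APPROX_NONE);k=max(cs,key=cv2.contourArea);e=cv2.fitEllipse(k)
    return np.array(e[0])+[x0,y0],e[1],onz(c,np.array(e[0])+[x0,y0],z).round(1)
E
python3 - <<'E'
from h import *
t=capture("top");s=capture("scene")
crop(t,190,180,120,90,6,"t15.png")
print(ring(t,(200,205,240,245),36));print(ring(t,(250,205,285,245),14))
E
```

```text
(array([218.65591812, 224.81819725]), (19.592987060546875, 19.89115333557129), array([452.1, 305.8,  36. ]))
(array([267.54415894, 224.38486671]), (19.163053512573242, 19.405057907104492), array([450.7, 147.8,  14. ]))
```

View pics/t15.png

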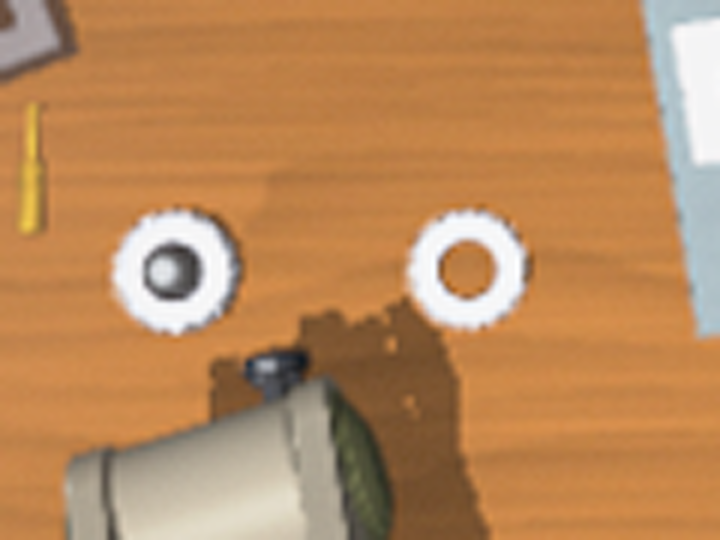

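Call:
step_arm([
  [[0.7,-0.47,0.3],0],
  [[0.7,-0.47,0],0],
  [[0.7,-0.47,0],0],
  [[0.7,-0.45,-0.3],0],
  [[0,0,0],0],
], gripper=-0.85)

```text
time_s: 13.0
eef_pos: [453.0, 146.6, 73.4]
ee_rot: [0.532, 0.465, 0.533, -0.466]
force: [-0.4, -0.8, -0.2]
grip_width: 0.927
```

```bash
python3 - <<'E'
from h import *
st()
s=capture("scene")
crop(s,330,180,130,100,6,"s16.png")
E
```

```text
t 13.0 pos [453.  146.6  73.4] jaw deg 7.74 x [-0.001 -0.    -1.   ] F [-0.4 -0.8 -0.2] w 0.927 j6 [ 0.07  0.42  1.84 -0.    0.88 -0.07]
```

View pics/s16.png

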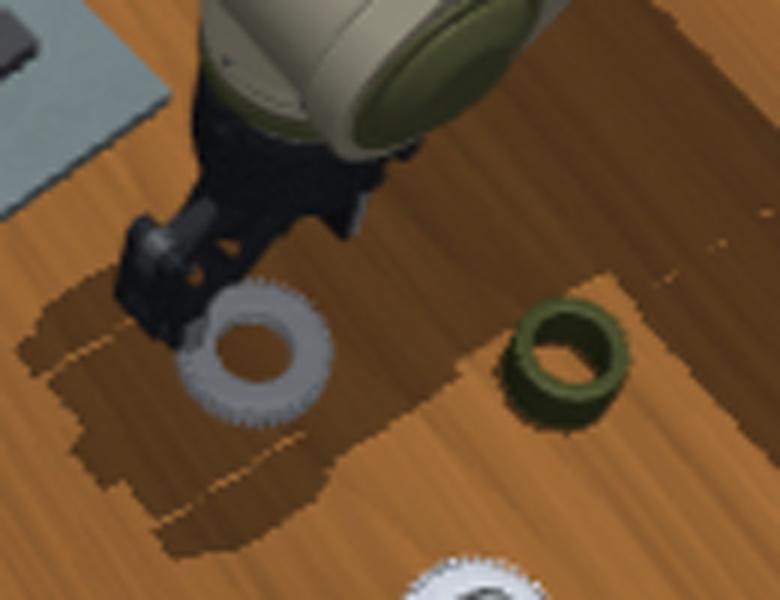

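Call:
step_arm([
  [[-0.06,0.03,-0.5],0],
  [[0,0,-0.5],0],
  [[0,0,-0.25],0],
  [[0,0,0],0],
])

```text
time_s: 13.45
eef_pos: [447.7, 150.2, 24.2]
ee_rot: [0.533, 0.463, 0.534, -0.465]
force: [0.7, -1.0, 1.4]
grip_width: 0.925
```

Call:
step_arm([
  [[0,0,-0.08],0],
  [[0,0,-0.08],0],
  [[0,0,0],0],
])

```text
time_s: 13.75
eef_pos: [449.0, 149.9, 19.0]
ee_rot: [0.533, 0.464, 0.533, -0.464]
force: [-0.3, -0.5, 0.4]
grip_width: 0.929
```

```bash
python3 - <<'E'
from h import *
st()
s=capture("scene")
crop(s,330,180,130,100,6,"s17.png")
E
```

```text
t 13.75 pos [449.  149.9  19. ] jaw deg 7.91 x [ 0.  0. -1.] F [-0.3 -0.5  0.4] w 0.929 j6 [ 0.07  0.52  1.88  0.    0.74 -0.06]
```

View pics/s17.png

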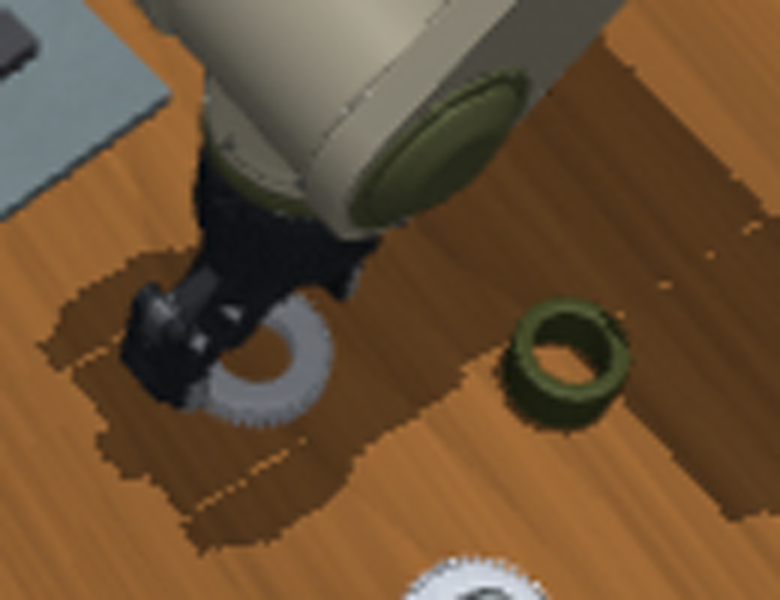

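Call:
step_arm([
  [[0.03,-0.045,-0.08],0],
  [[0,0,-0.08],0],
  [[0,0,-0.05],0],
  [[0,0,0],0],
  [[0,0,0],0],
])

```text
time_s: 14.3
eef_pos: [450.1, 148.1, 10.5]
ee_rot: [0.533, 0.464, 0.533, -0.464]
force: [0.3, 0.1, 0.4]
grip_width: 0.927
```

Call:
step_arm([
  [[0,0,0],0],
  [[0,0,0],0],
  [[0,0,0],0],
  [[0,0,0],0],
], gripper=0, force=30)

```text
time_s: 14.7
eef_pos: [450.3, 148.1, 11.1]
ee_rot: [0.534, 0.464, 0.533, -0.464]
force: [-2.3, -1.1, 7.9]
grip_width: 0.718
```

```bash
python3 - <<'E'
from h import *
st()
s=capture("scene")
crop(s,330,180,130,100,6,"s18.png")
E
```

```text
t 14.7 pos [450.3 148.1  11.1] jaw deg 7.93 x [ 0. -0. -1.] F [-2.3 -1.1  7.9] w 0.718 j6 [ 0.07  0.54  1.88 -0.    0.73 -0.07]
```

View pics/s18.png

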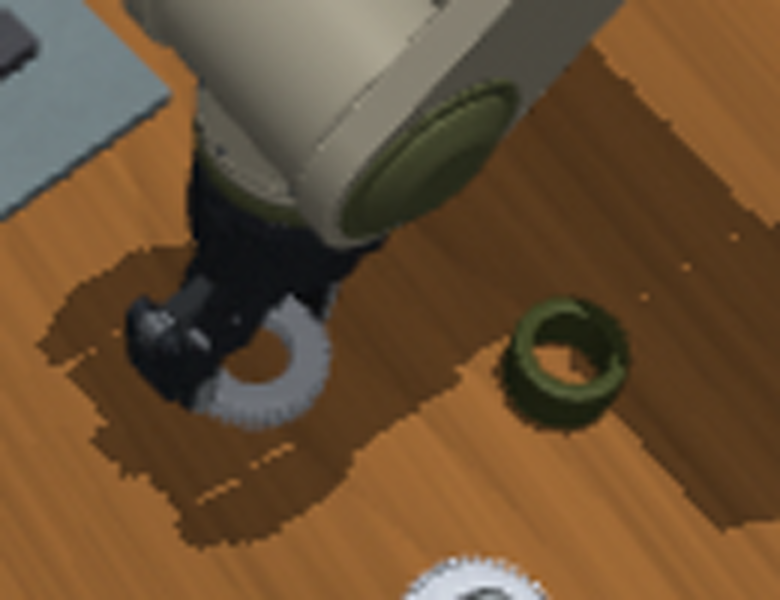

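Call:
step_arm([
  [[0,0,0.3],0],
  [[0,0,0.8],0],
  [[0,0,0.9],0],
  [[0,0,0.7],0],
  [[0,0,0],0],
], force=60)

```text
time_s: 15.25
eef_pos: [451.8, 148.3, 122.3]
ee_rot: [0.535, 0.466, 0.532, -0.462]
force: [0.5, -0.3, -2.1]
grip_width: 0.695
```

Call:
step_arm([
  [[0.5,-0.8,0],0],
  [[0.5,-0.8,0],0],
  [[0.5,-0.8,0],0],
  [[0.5,-0.8,0],0],
  [[0.43,-0.7,0],0],
])

```text
time_s: 15.75
eef_pos: [547.7, -9.6, 117.8]
ee_rot: [0.533, 0.464, 0.534, -0.465]
force: [0.9, 0.7, -0.4]
grip_width: 0.694
```

Call:
step_arm([
  [[0,0,-0.5],0],
  [[0,0,0],0],
  [[0,0,0],0],
])

```text
time_s: 16.05
eef_pos: [546.7, -7.5, 98.2]
ee_rot: [0.533, 0.464, 0.534, -0.465]
force: [-0.3, -0.3, -1.3]
grip_width: 0.695
```

```bash
python3 - <<'E'
from h import *
st()
s=capture("scene");t=capture("top")
crop(s,250,130,130,100,6,"s19.png");crop(t,270,140,130,100,6,"t19.png")
E
```

```text
t 16.05 pos [546.7  -7.5  98.2] jaw deg 7.93 x [-0.002  0.    -1.   ] F [-0.3 -0.3 -1.3] w 0.695 j6 [-0.23  0.51  1.61  0.    1.02 -0.37]
```

View pics/s19.png

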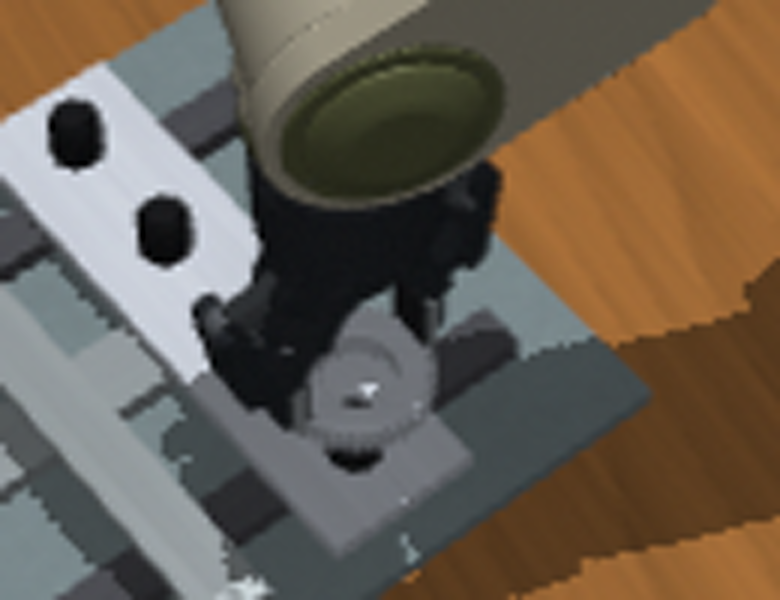

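View pics/t19.png

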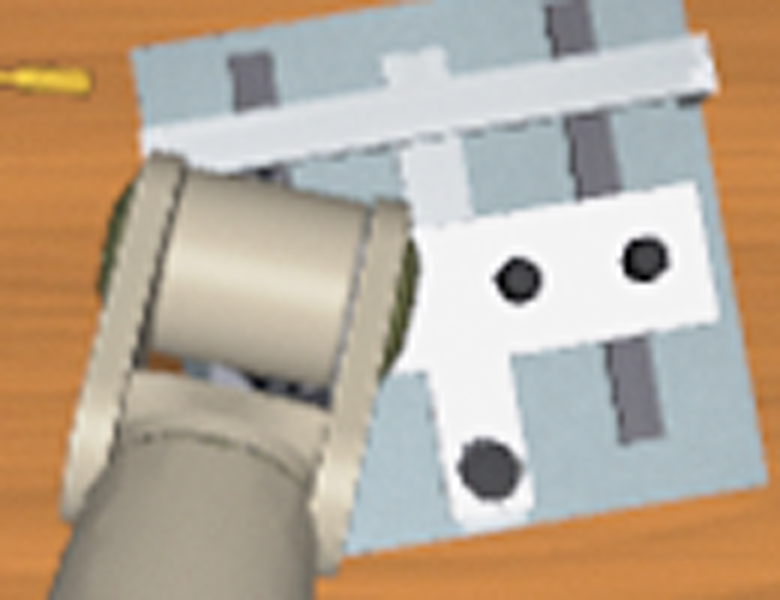

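Call:
step_arm([
  [[0.01,-0.01,-0.35],0],
  [[0,0,-0.14],0],
  [[0,0,0],0],
])

```text
time_s: 16.45
eef_pos: [547.4, -7.9, 78.7]
ee_rot: [0.533, 0.464, 0.534, -0.464]
force: [-0.4, 0.4, -1.1]
grip_width: 0.699
```

```bash
python3 - <<'E'
from h import *
st()
s=capture("scene")
crop(s,280,160,60,60,10,"s20.png")
print(proj(s,[547,-8,74]),proj(s,[547,-8,81]),proj(s,[547,-8,61]), [proj(s,[547+a,-8+b,81]) for a,b in((32,0),(0,32),(0,17))])
E
```

```text
t 16.45 pos [547.4  -7.9  78.7] jaw deg 7.94 x [-0.001  0.    -1.   ] F [-0.4  0.4 -1.1] w 0.699 j6 [-0.23  0.54  1.62 -0.    0.98 -0.37]
[307.91422288 195.96423559] [307.87717731 194.53415852] [307.98202718 198.58169804] [array([296.89585032, 199.93343559]), array([314.15810653, 203.88771083]), array([311.19450505, 199.47431903])]
```

View pics/s20.png

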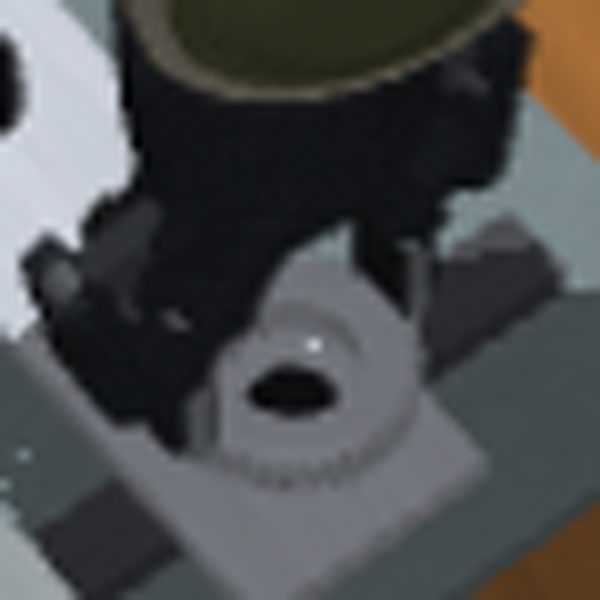

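```bash
python3 - <<'E'
from h import *
s=capture("scene")
im=s["image"][180:215,295:330]
im=np.clip(im.astype(float)*1.9,0,255).astype(np.uint8)
im=cv2.resize(im,None,fx=16,fy=16,interpolation=cv2.INTER_NEAREST)
for i in range(0,35,5): cv2.putText(im,str(295+i),(i*16,10),0,.35,(0,0,255)); cv2.putText(im,str(180+i),(0,i*16+10),0,.35,(0,0,255))
cv2.imwrite("pics/s21.png",im)
E
```

```text
(no output)
```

View pics/s21.png

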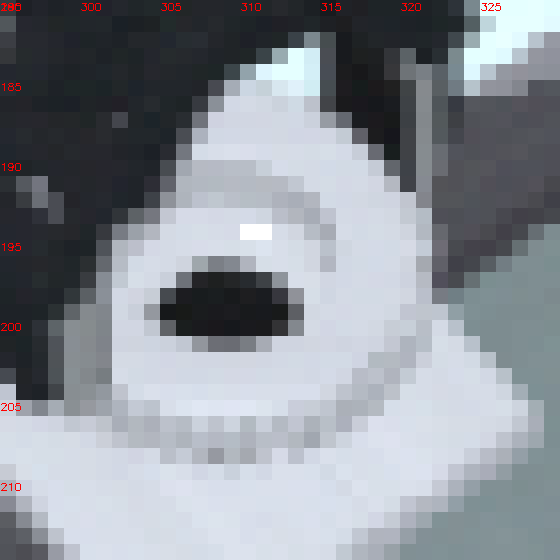

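Call:
step_arm([
  [[0.02,0.02,-0.1],0],
  [[0,0,-0.2],0],
  [[0,0,-0.15],0],
  [[0,0,0],0],
])

```text
time_s: 16.95
eef_pos: [547.9, -7.5, 59.8]
ee_rot: [0.533, 0.464, 0.534, -0.465]
force: [0.8, -0.3, -1.2]
grip_width: 0.695
```

Call:
step_arm([
  [[0,0,-0.15],0],
  [[0,0,-0.1],0],
  [[0,0,-0.05],0],
  [[0,0,0],0],
])

```text
time_s: 17.35
eef_pos: [548.4, -7.5, 48.6]
ee_rot: [0.533, 0.464, 0.533, -0.464]
force: [0.5, -0.2, -0.7]
grip_width: 0.695
```

```bash
python3 - <<'E'
from h import *
st()
s=capture("scene")
crop(s,280,160,60,60,10,"s22.png")
E
```

```text
t 17.35 pos [548.4  -7.5  48.6] jaw deg 7.91 x [-0.001  0.    -1.   ] F [ 0.5 -0.2 -0.7] w 0.695 j6 [-0.23  0.59  1.63 -0.    0.92 -0.37]
```

View pics/s22.png

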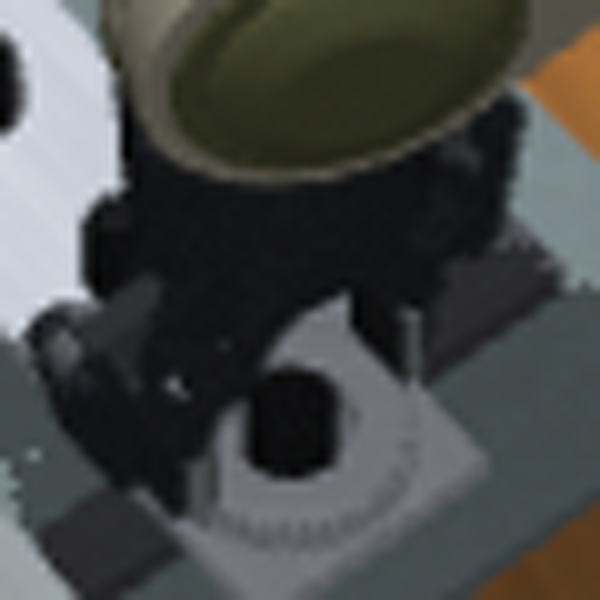

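Post is through the bore. Lower until contact, then release.

Call:
step_arm([
  [[0,0,-0.05],0],
  [[0,0,-0.04],0],
  [[0,0,0],0],
])

```text
time_s: 17.7
eef_pos: [548.7, -7.6, 45.7]
ee_rot: [0.533, 0.464, 0.533, -0.464]
force: [-1.1, 1.2, 3.0]
grip_width: 0.697
```

Call:
step_arm([
  [[0,0,0],0],
  [[0,0,0],0],
  [[0,0,0],0],
], gripper=-0.7)

```text
time_s: 18.0
eef_pos: [548.5, -7.5, 45.3]
ee_rot: [0.533, 0.464, 0.533, -0.464]
force: [-0.6, -0.1, -0.4]
grip_width: 0.85
```

Call:
step_arm([
  [[0,0,0.3],0],
  [[0,0,0.8],0],
  [[0,0,0.8],0],
])

```text
time_s: 18.3
eef_pos: [548.3, -7.5, 122.8]
ee_rot: [0.533, 0.464, 0.533, -0.464]
force: [1.0, -0.6, -0.2]
grip_width: 0.852
```

```bash
python3 - <<'E'
from h import *
st()
s=capture("scene")
crop(s,270,150,80,70,9,"s23.png")
E
```

```text
t 18.3 pos [548.3  -7.5 122.8] jaw deg 7.91 x [-0.001  0.    -1.   ] F [ 1.  -0.6 -0.2] w 0.852 j6 [-0.23  0.48  1.58  0.    1.08 -0.37]
```

View pics/s23.png

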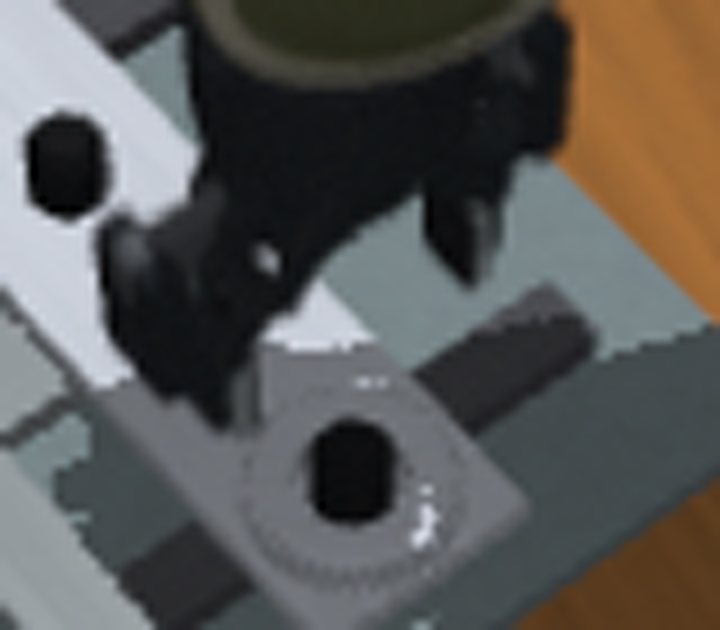

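Call:
step_arm([
  [[-0.3,0.98,0.2],0],
  [[-0.3,0.98,0],0],
  [[-0.3,0.98,0],0],
  [[-0.3,0.98,0],0],
  [[-0.3,0.98,0],0],
], gripper=-0.85)

```text
time_s: 18.85
eef_pos: [488.0, 189.9, 130.2]
ee_rot: [0.534, 0.465, 0.533, -0.464]
force: [-0.3, 0.9, 0.2]
grip_width: 0.925
```

```bash
python3 - <<'E'
from h import *
st()
s=capture("scene");t=capture("top")
print(ring(t,(200,205,240,245),36))
crop(s,240,130,240,180,3.3,"s24.png")
E
```

```text
t 18.85 pos [488.  189.9 130.2] jaw deg 7.9 x [ 0.001  0.    -1.   ] F [-0.3  0.9  0.2] w 0.925 j6 [0.15 0.43 1.65 0.   1.06 0.01]
(array([224.33680344, 223.39166832]), (32.922733306884766, 44.96865463256836), array([456.4, 287.1,  36. ]))
```

View pics/s24.png

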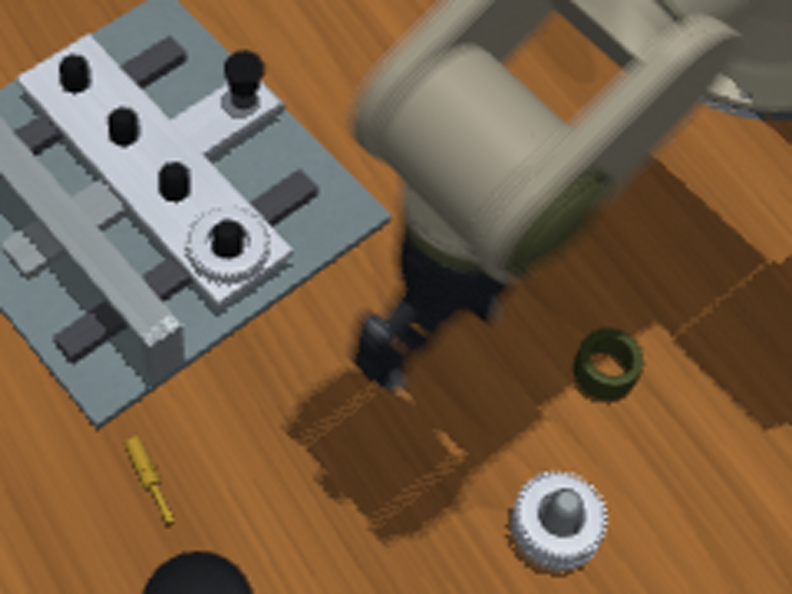

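Call:
step_arm([
  [[-0.3,0.97,0],0],
  [[-0.3,0.97,0],0],
  [[-0.3,0.96,0],0],
  [[0,0,-0.6],0],
  [[0,0,0],0],
])

```text
time_s: 19.45
eef_pos: [451.3, 304.2, 103.6]
ee_rot: [0.533, 0.463, 0.534, -0.465]
force: [-0.1, -1.0, -0.2]
grip_width: 0.926
```

```bash
python3 - <<'E'
from h import *
st()
s=capture("scene")
crop(s,370,240,80,70,9,"s25.png")
E
```

```text
t 19.45 pos [451.3 304.2 103.6] jaw deg 7.98 x [-0.004 -0.002 -1.   ] F [-0.1 -1.  -0.2] w 0.926 j6 [ 0.38  0.5   1.61 -0.    1.03  0.24]
```

View pics/s25.png

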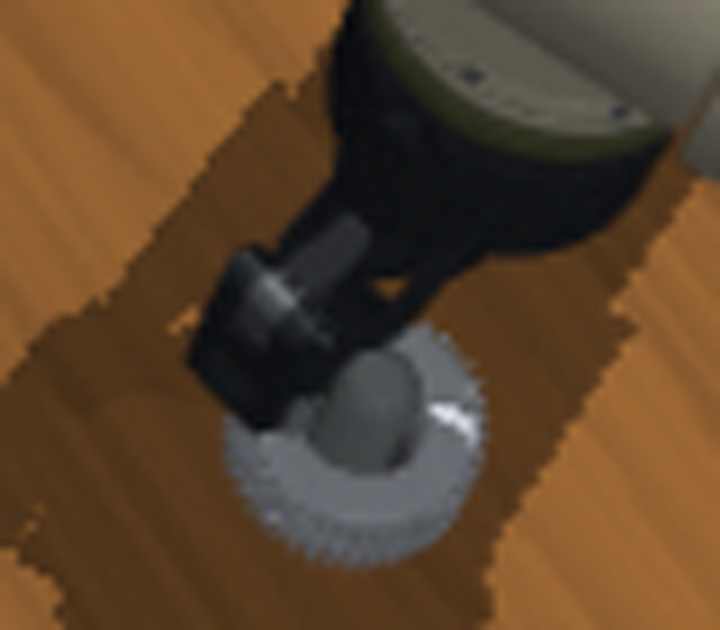

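Call:
step_arm([
  [[0,0.02,-0.6],0],
  [[0,0,-0.6],0],
  [[0,0,-0.3],0],
  [[0,0,0],0],
  [[0,0,0],0],
])

```text
time_s: 20.0
eef_pos: [453.4, 305.1, 46.5]
ee_rot: [0.533, 0.465, 0.533, -0.464]
force: [0.7, 0.6, 0.7]
grip_width: 0.926
```

```bash
python3 - <<'E'
from h import *
st()
s=capture("scene")
crop(s,370,240,80,70,9,"s26.png")
E
```

```text
t 20.0 pos [453.4 305.1  46.5] jaw deg 7.87 x [ 0.001  0.001 -1.   ] F [0.7 0.6 0.7] w 0.926 j6 [ 0.38  0.59  1.64 -0.    0.91  0.24]
```

View pics/s26.png

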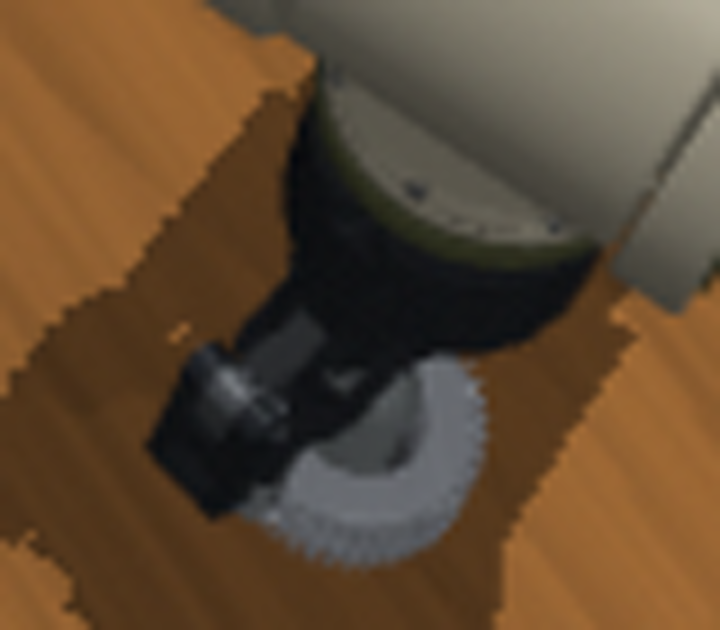

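Call:
step_arm([
  [[-0.02,0.02,-0.15],0],
  [[0,0,-0.15],0],
  [[0,0,-0.02],0],
  [[0,0,0],0],
])

```text
time_s: 20.45
eef_pos: [451.6, 306.0, 32.3]
ee_rot: [0.533, 0.464, 0.533, -0.464]
force: [1.3, 0.0, -0.1]
grip_width: 0.931
```

Call:
step_arm([
  [[0,0,0],0],
  [[0,0,0],0],
  [[0,0,0],0],
  [[0,0,0],0],
], gripper=0, force=30)

```text
time_s: 20.85
eef_pos: [452.0, 306.1, 33.3]
ee_rot: [0.533, 0.464, 0.533, -0.464]
force: [-2.1, -0.5, 4.5]
grip_width: 0.724
```

Call:
step_arm([
  [[0,0,0.2],0],
  [[0,0,0.4],0],
  [[0,0,0.6],0],
  [[0,0,0.9],0],
  [[0,0,0],0],
], force=60)

```text
time_s: 21.35
eef_pos: [453.7, 306.9, 121.1]
ee_rot: [0.535, 0.467, 0.532, -0.462]
force: [0.6, 0.8, -1.2]
grip_width: 0.701
```

```bash
python3 - <<'E'
from h import *
st()
s=capture("scene")
crop(s,370,240,80,70,9,"s27.png")
E
```

```text
t 21.35 pos [453.7 306.9 121.1] jaw deg 7.92 x [ 0.008  0.003 -1.   ] F [ 0.6  0.8 -1.2] w 0.701 j6 [ 0.38  0.48  1.59 -0.    1.06  0.24]
```

View pics/s27.png

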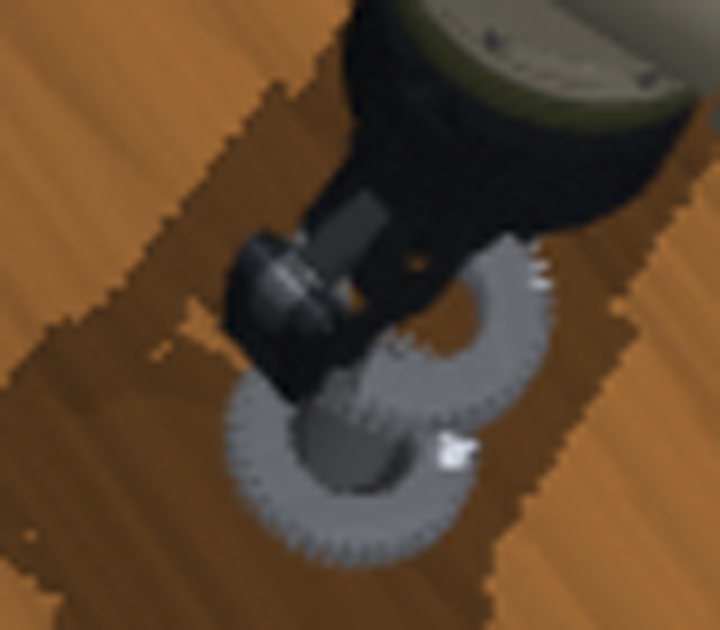

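Call:
step_arm([
  [[0.265,-0.957,0],0],
  [[0.265,-0.957,0],0],
  [[0.265,-0.957,0],0],
  [[0.265,-0.957,0],0],
  [[0.265,-0.957,0],0],
])

```text
time_s: 21.9
eef_pos: [504.4, 113.1, 115.7]
ee_rot: [0.533, 0.464, 0.534, -0.465]
force: [0.9, 0.2, -0.8]
grip_width: 0.701
```

Call:
step_arm([
  [[0.265,-0.957,0],0],
  [[0.265,-0.957,0],0],
  [[0.265,-0.957,0],0],
  [[0.265,-0.957,0],0],
  [[0.265,-0.957,0],0],
])

```text
time_s: 22.4
eef_pos: [557.4, -78.3, 115.6]
ee_rot: [0.533, 0.464, 0.534, -0.465]
force: [0.7, 0.6, 0.0]
grip_width: 0.707
```

Call:
step_arm([
  [[0,0,-0.6],0],
  [[0,0,-0.35],0],
  [[0,0,0],0],
  [[0,0,0],0],
])

```text
time_s: 22.8
eef_pos: [557.6, -76.0, 78.5]
ee_rot: [0.533, 0.464, 0.534, -0.464]
force: [0.9, -0.6, -0.4]
grip_width: 0.704
```

```bash
python3 - <<'E'
from h import *
st()
s=capture("scene")
crop(s,260,140,60,60,10,"s28.png")
E
```

```text
t 22.8 pos [557.6 -76.   78.5] jaw deg 7.97 x [-0.001  0.    -1.   ] F [ 0.9 -0.6 -0.4] w 0.704 j6 [-0.34  0.57  1.57  0.    1.   -0.48]
```

View pics/s28.png

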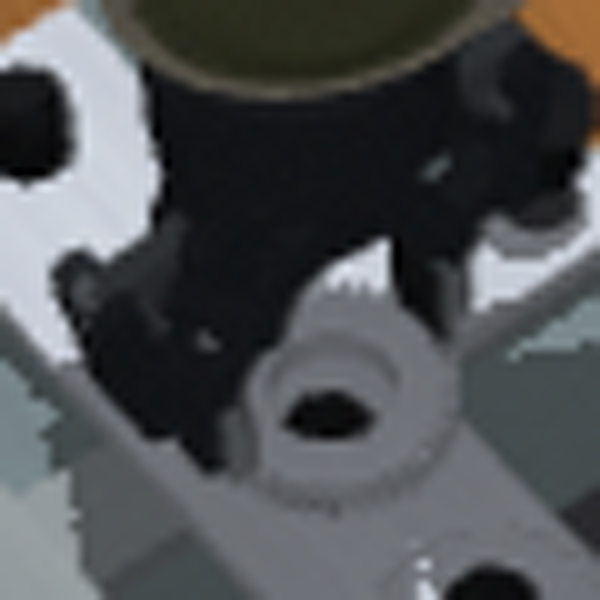

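Call:
step_arm([
  [[0.02,-0.04,-0.1],0],
  [[0,0,-0.2],0],
  [[0,0,-0.15],0],
  [[0,0,-0.15],0],
  [[0,0,0],0],
])

```text
time_s: 23.35
eef_pos: [558.0, -78.2, 53.5]
ee_rot: [0.533, 0.464, 0.534, -0.465]
force: [0.1, 0.6, -0.7]
grip_width: 0.704
```

Call:
step_arm([
  [[0,0,-0.1],0],
  [[0,0,-0.06],0],
  [[0,0,0],0],
])

```text
time_s: 23.65
eef_pos: [558.4, -78.3, 47.8]
ee_rot: [0.533, 0.464, 0.533, -0.464]
force: [-0.4, -0.4, -0.6]
grip_width: 0.703
```

```bash
python3 - <<'E'
from h import *
st()
s=capture("scene")
crop(s,260,140,60,60,10,"s29.png")
E
```

```text
t 23.65 pos [558.4 -78.3  47.8] jaw deg 7.91 x [-0.  0. -1.] F [-0.4 -0.4 -0.6] w 0.703 j6 [-0.35  0.62  1.59  0.    0.94 -0.49]
```

View pics/s29.png

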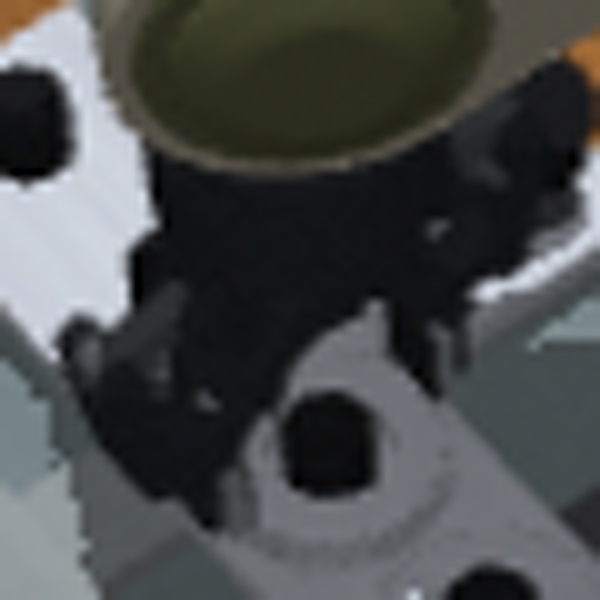

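Call:
step_arm([
  [[0,0,-0.05],0],
  [[0,0,-0.02],0],
  [[0,0,0],0],
])

```text
time_s: 24.0
eef_pos: [558.7, -78.4, 45.8]
ee_rot: [0.533, 0.464, 0.533, -0.464]
force: [-1.3, -0.1, 3.7]
grip_width: 0.699
```

Call:
step_arm([
  [[0,0,0],0],
  [[0,0,0],0],
  [[0,0,0],0],
], gripper=-0.7)

```text
time_s: 24.3
eef_pos: [558.5, -78.3, 45.2]
ee_rot: [0.533, 0.464, 0.533, -0.464]
force: [0.1, 0.6, -0.4]
grip_width: 0.846
```

Call:
step_arm([
  [[0,0,0.3],0],
  [[0,0,0.8],0],
  [[0,0,0.9],0],
  [[-0.27,0.96,0],0],
  [[-0.27,0.96,0],0],
])

```text
time_s: 24.8
eef_pos: [537.2, -1.3, 127.2]
ee_rot: [0.534, 0.465, 0.532, -0.464]
force: [0.7, 1.4, -0.4]
grip_width: 0.85
```

Call:
step_arm([
  [[-0.27,0.96,0],0],
  [[-0.27,0.96,0],0],
  [[-0.27,0.96,0],0],
  [[-0.27,0.96,0],0],
  [[0,0,0],0],
], gripper=-0.85)

```text
time_s: 25.3
eef_pos: [492.4, 155.6, 126.2]
ee_rot: [0.534, 0.463, 0.534, -0.463]
force: [0.5, 0.0, -0.1]
grip_width: 0.924
```

```bash
python3 - <<'E'
from h import *
st()
s=capture("scene");t=capture("top")
crop(s,240,130,240,180,3.3,"s30.png");crop(t,180,140,220,130,3.5,"t30.png")
print(ring(t,(207,212,231,240),22))
E
```

```text
t 25.3 pos [492.4 155.6 126.2] jaw deg 8.17 x [ 0.     0.001 -1.   ] F [ 0.5  0.  -0.1] w 0.924 j6 [ 0.08  0.42  1.68  0.    1.05 -0.06]
(array([221.72635746, 225.19703388]), (22.22843360900879, 26.891237258911133), array([450.8, 298.5,  22. ]))
```

View pics/s30.png

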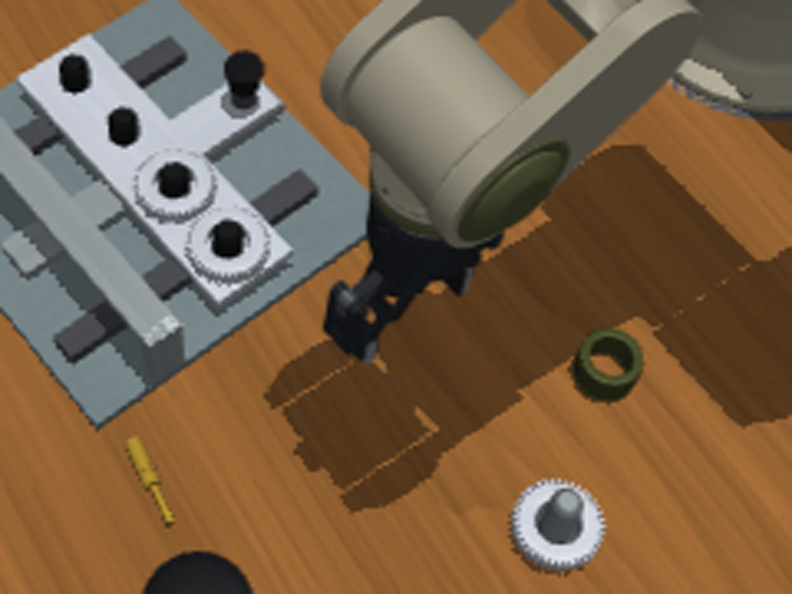

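View pics/t30.png

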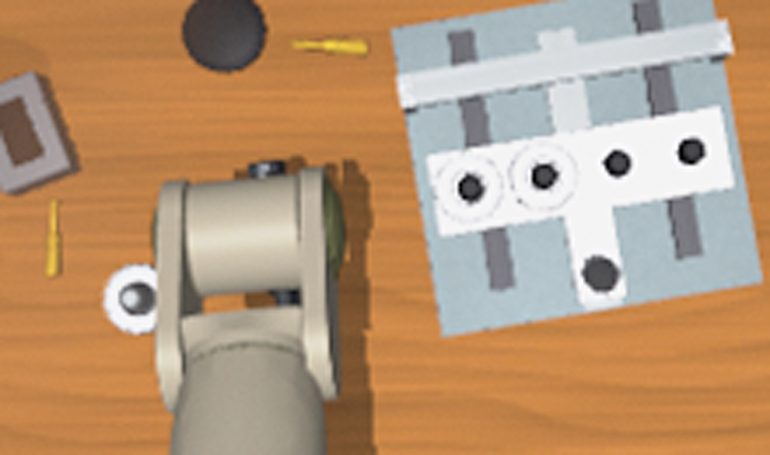

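```bash
python3 - <<'E'
from h import *
s=capture("scene")
im=s["image"].astype(int);x0,y0=390,268;r=im[y0:310,x0:430]
m=((r[...,0]>100)&(abs(r[...,2]-r[...,0])<60)).astype(np.uint8)
e=cv2.minAreaRect(cv2.findNonZero(m));print(e,onz(s,np.array(e[0])+[x0,y0],16))
E
```

```text
((18.700000762939453, 20.099998474121094), (28.174455642700195, 25.491174697875977), 26.56505012512207) [448.50747591 310.08703851  16.        ]
```

Call:
step_arm([
  [[-0.25,0.94,0],0],
  [[-0.25,0.94,0],0],
  [[-0.25,0.94,0],0],
  [[-0.25,0.94,0],0],
  [[0,0,0],0],
])

```text
time_s: 25.95
eef_pos: [453.2, 304.6, 125.5]
ee_rot: [0.534, 0.464, 0.534, -0.463]
force: [0.4, -0.4, 0.2]
grip_width: 0.924
```

Call:
step_arm([
  [[0,0,-0.6],0],
  [[0,0,-0.7],0],
  [[0,0,-0.5],0],
  [[0,0,0],0],
  [[0,0,0],0],
])

```text
time_s: 26.45
eef_pos: [454.7, 301.6, 54.0]
ee_rot: [0.533, 0.465, 0.533, -0.465]
force: [0.3, -0.3, 0.4]
grip_width: 0.924
```

```bash
python3 - <<'E'
from h import *
st()
s=capture("scene")
crop(s,370,240,80,70,9,"s31.png")
E
```

```text
t 26.45 pos [454.7 301.6  54. ] jaw deg 7.82 x [ 0.  0. -1.] F [ 0.3 -0.3  0.4] w 0.924 j6 [ 0.37  0.58  1.64 -0.    0.92  0.23]
```

View pics/s31.png

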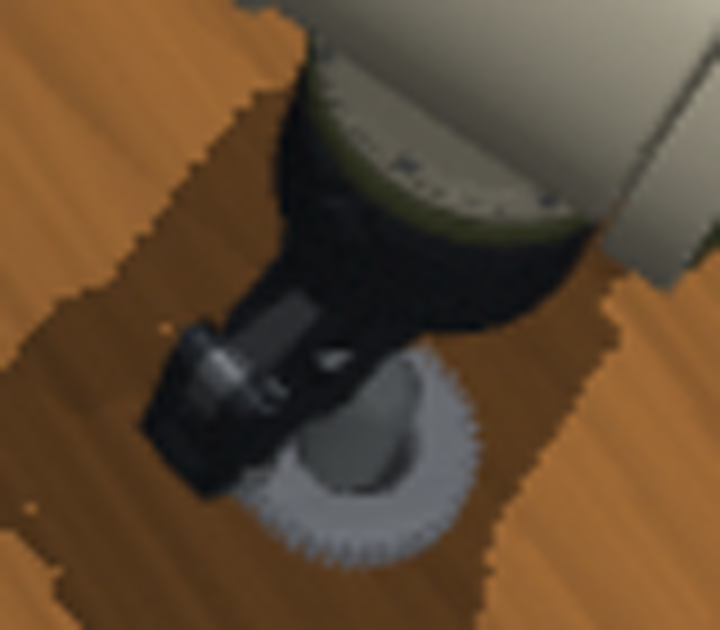

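Call:
step_arm([
  [[-0.07,0.11,0],0],
  [[0,0,-0.3],0],
  [[0,0,-0.3],0],
  [[0,0,-0.2],0],
  [[0,0,0],0],
])

```text
time_s: 27.0
eef_pos: [450.1, 306.5, 19.7]
ee_rot: [0.533, 0.463, 0.534, -0.465]
force: [0.4, -0.9, -0.0]
grip_width: 0.925
```

Call:
step_arm([
  [[0,0,0],0],
  [[0,0,0],0],
])

```text
time_s: 27.2
eef_pos: [451.2, 307.0, 21.6]
ee_rot: [0.533, 0.465, 0.533, -0.464]
force: [1.0, 0.0, 0.2]
grip_width: 0.926
```

Call:
step_arm([
  [[0.01,-0.02,-0.07],0],
  [[0,0,0],0],
  [[0,0,0],0],
])

```text
time_s: 27.5
eef_pos: [451.4, 306.0, 18.6]
ee_rot: [0.533, 0.464, 0.533, -0.464]
force: [-0.6, -0.3, -0.0]
grip_width: 0.926
```

Call:
step_arm([
  [[0,0,0],0],
  [[0,0,0],0],
  [[0,0,0],0],
  [[0,0,0],0],
], gripper=0, force=30)

```text
time_s: 27.9
eef_pos: [451.4, 306.1, 19.2]
ee_rot: [0.533, 0.464, 0.533, -0.464]
force: [-3.1, -1.9, 6.1]
grip_width: 0.73
```

Call:
step_arm([
  [[0,0,0.2],0],
  [[0,0,0.5],0],
  [[0,0,0.8],0],
  [[0,0,1],0],
  [[0,0,0],0],
], force=60)

```text
time_s: 28.4
eef_pos: [453.5, 307.0, 123.6]
ee_rot: [0.535, 0.467, 0.532, -0.461]
force: [0.2, -0.2, -1.6]
grip_width: 0.714
```

```bash
python3 - <<'E'
from h import *
st()
s=capture("scene")
crop(s,370,230,80,70,9,"s32.png")
E
```

```text
t 28.4 pos [453.5 307.  123.6] jaw deg 7.92 x [ 0.008  0.003 -1.   ] F [ 0.2 -0.2 -1.6] w 0.714 j6 [0.38 0.48 1.59 0.   1.07 0.24]
```

View pics/s32.png

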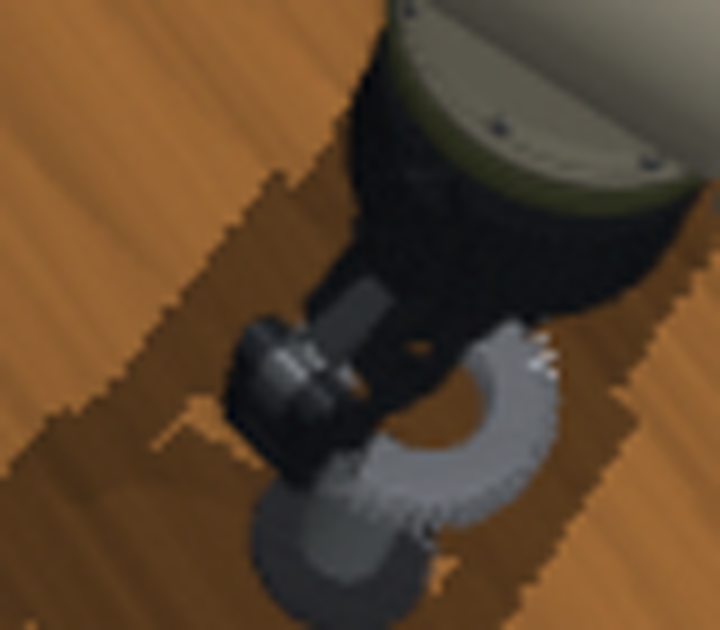

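Call:
step_arm([
  [[0.243,-0.945,0],0],
  [[0.243,-0.945,0],0],
  [[0.243,-0.945,0],0],
  [[0.243,-0.945,0],0],
  [[0.243,-0.945,0],0],
])

```text
time_s: 28.95
eef_pos: [499.5, 115.5, 117.4]
ee_rot: [0.533, 0.464, 0.534, -0.465]
force: [1.0, -0.5, -1.0]
grip_width: 0.714
```

Call:
step_arm([
  [[0.243,-0.945,0],0],
  [[0.243,-0.945,0],0],
  [[0.243,-0.945,0],0],
  [[0.243,-0.945,0],0],
  [[0.243,-0.945,0],0],
])

```text
time_s: 29.45
eef_pos: [548.1, -73.4, 117.3]
ee_rot: [0.533, 0.464, 0.534, -0.465]
force: [0.0, 0.3, -1.7]
grip_width: 0.71
```

Call:
step_arm([
  [[0.243,-0.945,0],0],
  [[0.243,-0.945,0],0],
  [[0,0,-0.5],0],
  [[0,0,-0.45],0],
  [[0,0,0],0],
])

```text
time_s: 29.95
eef_pos: [566.1, -147.0, 77.0]
ee_rot: [0.531, 0.464, 0.536, -0.465]
force: [-0.2, 0.3, -2.2]
grip_width: 0.715
```

```bash
python3 - <<'E'
from h import *
st()
s=capture("scene")
crop(s,245,125,60,60,10,"s33.png")
E
```

```text
t 29.95 pos [ 566.1 -147.    77. ] jaw deg 7.88 x [-0.006  0.003 -1.   ] F [-0.2  0.3 -2.2] w 0.715 j6 [-0.45  0.62  1.49 -0.    1.04 -0.59]
```

View pics/s33.png

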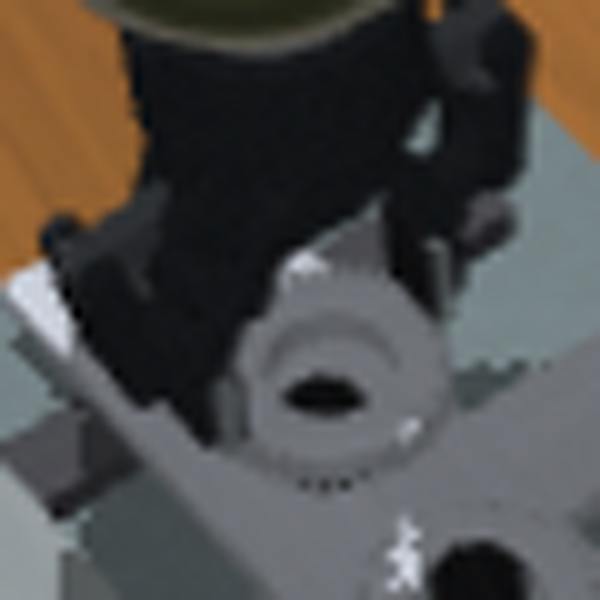

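Call:
step_arm([
  [[0,0,0.02],0],
  [[0,0,0],0],
])

```text
time_s: 30.2
eef_pos: [568.4, -147.5, 82.3]
ee_rot: [0.534, 0.464, 0.533, -0.464]
force: [-0.5, 0.1, -1.1]
grip_width: 0.713
```

```bash
python3 - <<'E'
from h import *
st()
s=capture("scene")
im=s["image"][140:175,262:297]
im=np.clip(im.astype(float)*1.9,0,255).astype(np.uint8)
im=cv2.resize(im,None,fx=16,fy=16,interpolation=cv2.INTER_NEAREST)
for i in range(0,35,5): cv2.putText(im,str(262+i),(i*16,10),0,.35,(0,0,255)); cv2.putText(im,str(140+i),(0,i*16+10),0,.35,(0,0,255))
cv2.imwrite("pics/s34.png",im)
a=[566.1,-147,81.]
print([proj(s,np.array(a)+d)-proj(s,a) for d in([1,0,0],[0,1,0],[0,0,-20])])
E
```

```text
t 30.2 pos [ 568.4 -147.5   82.3] jaw deg 7.93 x [ 0.001 -0.001 -1.   ] F [-0.5  0.1 -1.1] w 0.713 j6 [-0.45  0.61  1.49 -0.    1.04 -0.59]
[array([-0.3317521 ,  0.15193257]), array([0.17312584, 0.26233258]), array([0.53965198, 4.34583078])]
```

View pics/s34.png

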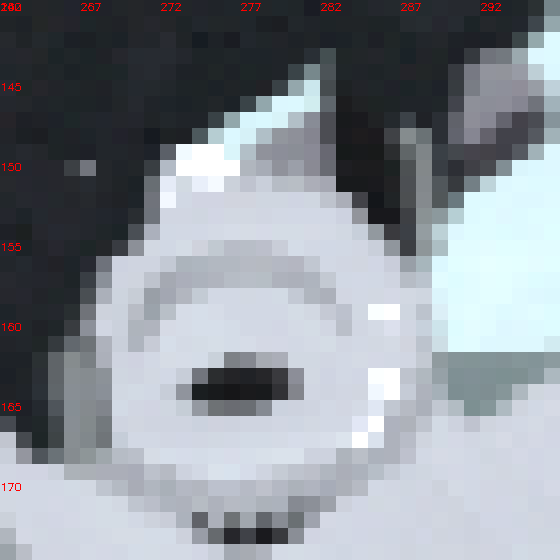

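Call:
step_arm([
  [[0,-0.025,-0.2],0],
  [[0,0,-0.2],0],
  [[0,0,-0.2],0],
  [[0,0,-0.15],0],
  [[0,0,0],0],
])

```text
time_s: 30.75
eef_pos: [567.4, -148.3, 50.1]
ee_rot: [0.533, 0.464, 0.534, -0.465]
force: [0.2, -0.4, -0.9]
grip_width: 0.709
```

Call:
step_arm([
  [[0,0,-0.05],0],
  [[0,0,-0.05],0],
  [[0,0,0],0],
])

```text
time_s: 31.05
eef_pos: [568.0, -148.5, 47.2]
ee_rot: [0.533, 0.464, 0.533, -0.464]
force: [0.1, 0.6, -1.3]
grip_width: 0.712
```

```bash
python3 - <<'E'
from h import *
st()
s=capture("scene")
crop(s,245,125,60,60,10,"s35.png")
E
```

```text
t 31.05 pos [ 568.  -148.5   47.2] jaw deg 7.91 x [-0. -0. -1.] F [ 0.1  0.6 -1.3] w 0.712 j6 [-0.46  0.66  1.51 -0.    0.97 -0.59]
```

View pics/s35.png

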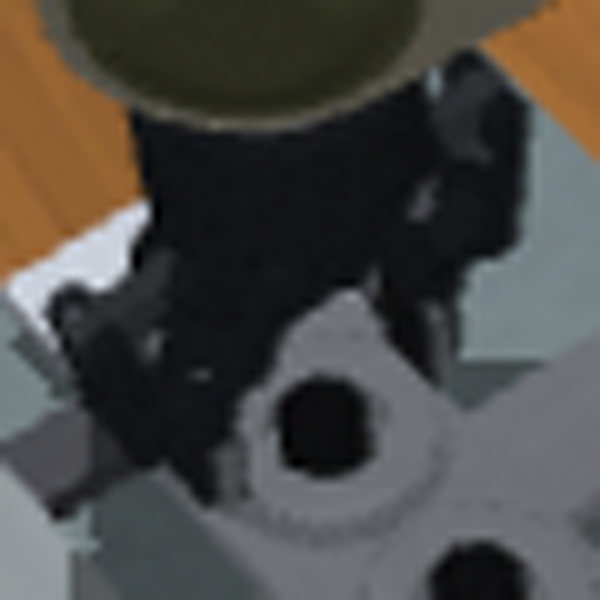

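Call:
step_arm([
  [[0,0,-0.04],0],
  [[0,0,0],0],
  [[0,0,0],0],
])

```text
time_s: 31.4
eef_pos: [568.0, -148.6, 45.8]
ee_rot: [0.533, 0.464, 0.533, -0.464]
force: [0.6, 0.9, -0.7]
grip_width: 0.705
```

Call:
step_arm([
  [[0,0,0],0],
  [[0,0,0],0],
  [[0,0,0],0],
], gripper=-0.7)

```text
time_s: 31.7
eef_pos: [568.0, -148.6, 45.8]
ee_rot: [0.533, 0.464, 0.533, -0.464]
force: [0.6, -0.5, -1.0]
grip_width: 0.847
```

Call:
step_arm([
  [[0,0,0.3],0],
  [[0,0,0.8],0],
  [[0,0,0.9],0],
  [[-0.5,0.8,0],0],
  [[-0.5,0.8,0],0],
])

```text
time_s: 32.2
eef_pos: [527.9, -84.4, 127.5]
ee_rot: [0.534, 0.465, 0.532, -0.464]
force: [0.7, 0.8, -0.2]
grip_width: 0.847
```

Call:
step_arm([
  [[-0.5,0.8,0],0],
  [[-0.5,0.8,0],0],
  [[-0.5,0.8,0],0],
  [[-0.5,0.8,0],0],
  [[0,0,0],0],
], gripper=-0.3)

```text
time_s: 32.7
eef_pos: [446.0, 46.2, 126.5]
ee_rot: [0.534, 0.463, 0.534, -0.463]
force: [0.0, 0.3, 0.2]
grip_width: 0.647
```

```bash
python3 - <<'E'
from h import *
st()
s=capture("scene");t=capture("top")
cv2.imwrite("pics/s36.png",s["image"]);crop(t,180,120,260,160,3,"t36.png")
crop(s,230,120,120,100,6,"s36b.png")
E
```

```text
t 32.7 pos [446.   46.2 126.5] jaw deg 8.1 x [-0.     0.001 -1.   ] F [0.  0.3 0.2] w 0.647 j6 [-0.16  0.28  1.87  0.    0.99 -0.3 ]
```

View pics/s36b.png

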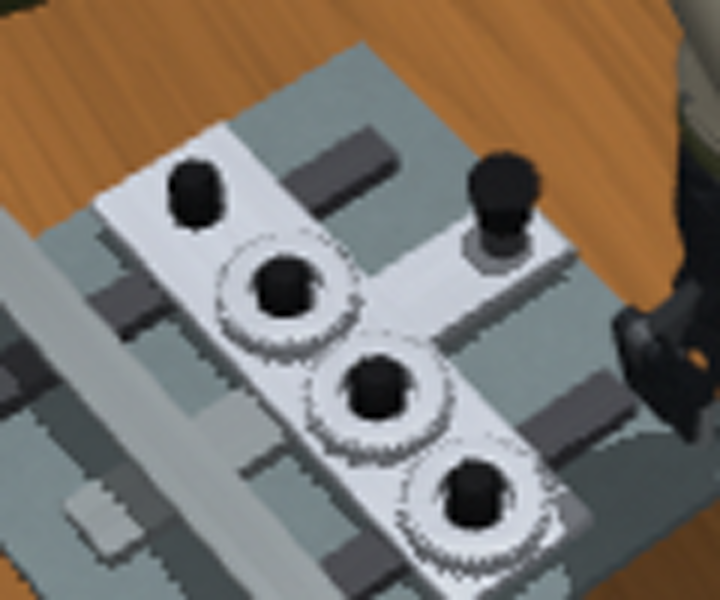

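View pics/t36.png

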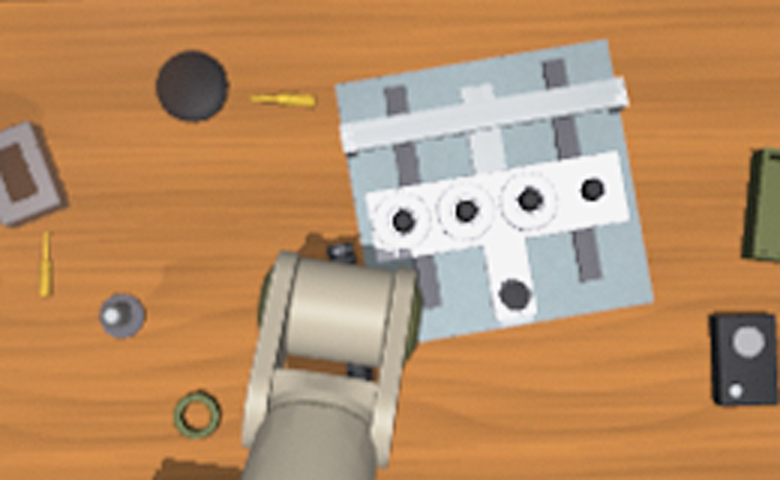

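View pics/s36.png

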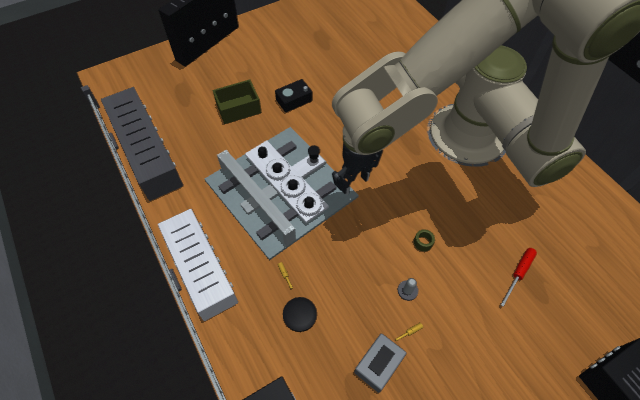

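Call:
step_arm([
  [[0.1,-0.87,0],0],
  [[0.1,-0.87,0],0],
  [[0.1,-0.87,0],0],
  [[0.1,-0.87,0],0],
  [[0.06,-0.87,0],0],
])

```text
time_s: 33.3
eef_pos: [466.8, -133.4, 126.2]
ee_rot: [0.533, 0.465, 0.533, -0.465]
force: [0.3, -0.1, 1.0]
grip_width: 0.652
```

Call:
step_arm([
  [[0,0,0],0],
  [[0,0,-0.4],0],
  [[0,0,0],0],
  [[0,0,0],0],
])

```text
time_s: 33.7
eef_pos: [466.5, -130.7, 110.0]
ee_rot: [0.533, 0.464, 0.533, -0.464]
force: [-0.1, 0.3, 0.2]
grip_width: 0.651
```

```bash
python3 - <<'E'
from h import *
st()
s=capture("scene")
crop(s,260,110,130,100,6,"s37.png")
E
```

```text
t 33.7 pos [ 466.5 -130.7  110. ] jaw deg 7.9 x [-0.  0. -1.] F [-0.1  0.3  0.2] w 0.651 j6 [-0.52  0.38  1.78 -0.    0.98 -0.65]
```

View pics/s37.png

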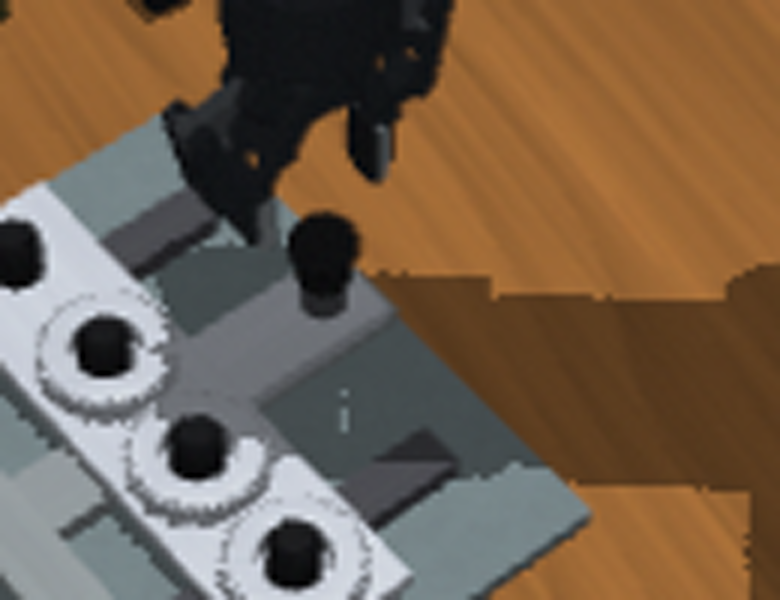

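Call:
step_arm([
  [[-0.04,0.11,-0.3],0],
  [[0,0,-0.4],0],
  [[0,0,-0.4],0],
  [[0,0,0],0],
  [[0,0,0],0],
])

```text
time_s: 34.25
eef_pos: [465.2, -126.2, 66.5]
ee_rot: [0.534, 0.464, 0.533, -0.464]
force: [-0.1, -0.1, -0.5]
grip_width: 0.652
```

Call:
step_arm([
  [[0,0,0],0],
  [[0,0,0],0],
  [[0,0,0],0],
  [[0,0,0],0],
], gripper=1, force=40)

```text
time_s: 34.65
eef_pos: [464.3, -126.5, 66.8]
ee_rot: [0.533, 0.464, 0.533, -0.465]
force: [-7.0, -0.7, 9.2]
grip_width: 0.374
```

Call:
step_arm([
  [[0,0,0.1],0],
  [[0,0,0.1],0],
  [[0,0,0.1],0],
  [[0,0,0.04],0],
  [[0,0,0],0],
], force=60)

```text
time_s: 35.15
eef_pos: [464.9, -126.2, 79.5]
ee_rot: [0.533, 0.464, 0.533, -0.464]
force: [0.6, -3.4, -7.2]
grip_width: 0.36
```

```bash
python3 - <<'E'
from h import *
st()
s=capture("scene")
crop(s,260,110,130,100,6,"s38.png")
E
```

```text
t 35.15 pos [ 464.9 -126.2   79.5] jaw deg 7.91 x [ 0. -0. -1.] F [ 0.6 -3.4 -7.2] w 0.36 j6 [-0.51  0.42  1.82 -0.    0.9  -0.65]
```

View pics/s38.png

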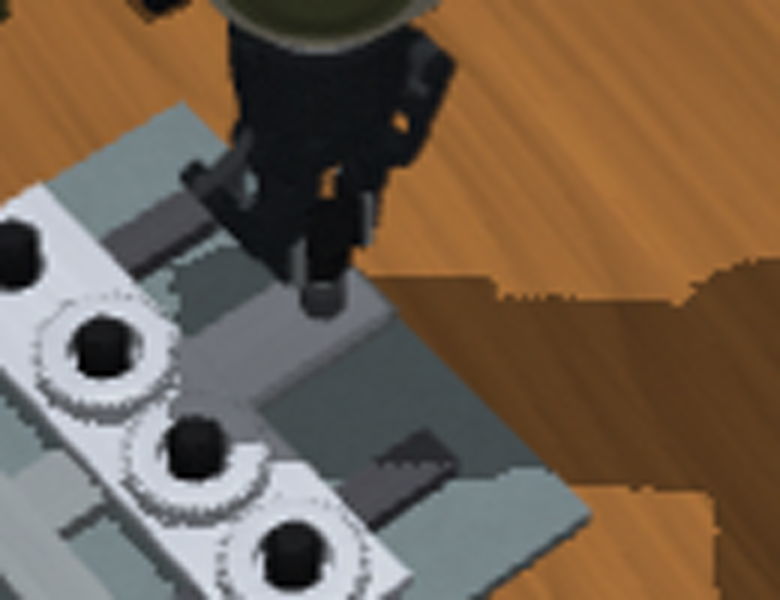

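Call:
step_arm([
  [[0.15,0.022,0],0],
  [[0.3,0.043,0],0],
  [[0.35,0.05,0],0],
  [[0.35,0.05,0],0],
  [[0,0,0],0],
])

```text
time_s: 35.7
eef_pos: [512.0, -119.1, 79.1]
ee_rot: [0.534, 0.465, 0.533, -0.464]
force: [1.3, -1.1, -6.8]
grip_width: 0.36
```

Call:
step_arm([
  [[0.3,0.043,0],0],
  [[0.35,0.05,0],0],
  [[0.35,0.05,0],0],
  [[0.25,0.036,0],0],
  [[0,0,0],0],
])

```text
time_s: 36.2
eef_pos: [561.0, -111.8, 78.9]
ee_rot: [0.533, 0.464, 0.534, -0.464]
force: [1.4, 1.0, -6.8]
grip_width: 0.358
```

```bash
python3 - <<'E'
from h import *
st()
s=capture("scene")
crop(s,220,110,130,100,6,"s39.png")
E
```

```text
t 36.2 pos [ 561.  -111.8   78.9] jaw deg 7.94 x [-0.     0.001 -1.   ] F [ 1.4  1.  -6.8] w 0.358 j6 [-0.4   0.59  1.54  0.    1.01 -0.54]
```

View pics/s39.png

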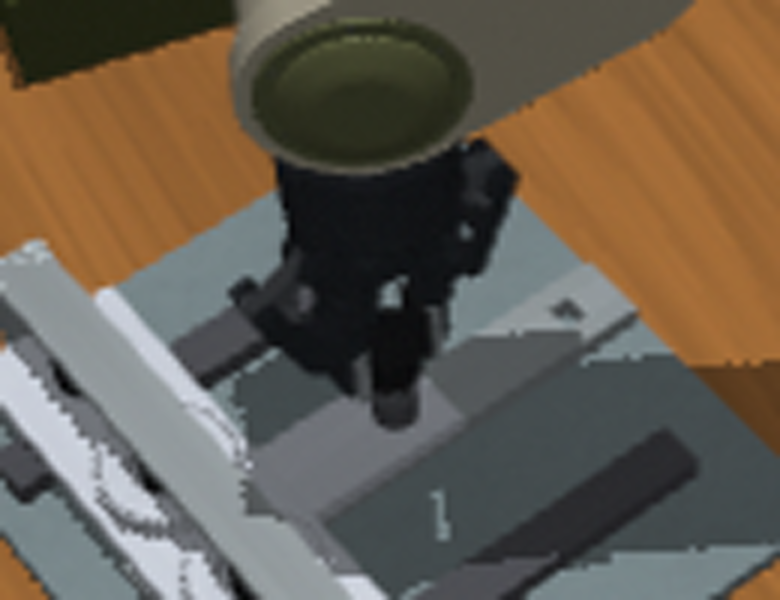

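Call:
step_arm([
  [[0,0,0],0],
  [[0,0,-0.08],0],
  [[0,0,-0.08],0],
  [[0,0,-0.08],0],
  [[0,0,-0.05],0],
])

```text
time_s: 36.75
eef_pos: [560.3, -112.1, 67.2]
ee_rot: [0.533, 0.464, 0.534, -0.464]
force: [-3.0, 4.5, -4.1]
grip_width: 0.362
```

Call:
step_arm([
  [[0,0,0],0],
  [[0,0,0],0],
])

```text
time_s: 36.95
eef_pos: [560.5, -112.1, 67.6]
ee_rot: [0.533, 0.464, 0.534, -0.464]
force: [-1.5, 5.0, -4.2]
grip_width: 0.359
```

Call:
step_arm([
  [[0,0,0],0],
  [[0,0,0],0],
  [[0,0,0],0],
  [[0,0,0],0],
], gripper=-0.3)

```text
time_s: 37.35
eef_pos: [561.1, -112.8, 68.2]
ee_rot: [0.534, 0.464, 0.533, -0.464]
force: [-0.2, -0.7, -1.0]
grip_width: 0.647
```

Call:
step_arm([
  [[0,0,0],0],
  [[0,0,0],0],
  [[0,0,0],0],
  [[0,0,0],0],
], gripper=0.3, force=20)

```text
time_s: 37.75
eef_pos: [561.0, -112.5, 68.0]
ee_rot: [0.534, 0.464, 0.533, -0.464]
force: [-0.2, 0.7, 3.3]
grip_width: 0.381
```

Call:
step_arm([
  [[0.1,0.014,0],0],
  [[0.03,0.004,0],0],
  [[0,0,0],0],
])

```text
time_s: 38.05
eef_pos: [563.5, -112.0, 67.9]
ee_rot: [0.531, 0.462, 0.536, -0.466]
force: [-19.8, -3.2, 14.6]
grip_width: 0.375
```

Call:
step_arm([
  [[-0.13,-0.018,0],0],
  [[-0.08,-0.011,0],0],
  [[-0.08,-0.011,0],0],
  [[0,0,0],0],
])

```text
time_s: 38.45
eef_pos: [557.8, -113.0, 68.2]
ee_rot: [0.536, 0.467, 0.53, -0.462]
force: [20.4, 4.1, -7.2]
grip_width: 0.382
```

Call:
step_arm([
  [[0.09,0.012,0],0],
  [[0,0,0],0],
])

```text
time_s: 38.65
eef_pos: [558.7, -112.8, 68.0]
ee_rot: [0.534, 0.464, 0.533, -0.464]
force: [3.3, 0.1, 3.7]
grip_width: 0.375
```

Call:
step_arm([
  [[0,0,0],0],
  [[0,0,0],0],
  [[0,0,0],0],
  [[0,0,0.5],0],
  [[0,0,1],0],
], gripper=-0.3)

```text
time_s: 39.15
eef_pos: [556.3, -112.2, 125.7]
ee_rot: [0.531, 0.464, 0.536, -0.465]
force: [0.1, -0.8, -0.1]
grip_width: 0.652
```

Call:
step_arm([
  [[-0.8,0.9,0.2],0],
  [[-0.8,0.9,0],0],
  [[-0.8,0.9,0],0],
  [[-0.8,0.9,0],0],
  [[0,0,0],0],
])

```text
time_s: 39.65
eef_pos: [426.2, 34.3, 135.4]
ee_rot: [0.533, 0.463, 0.535, -0.464]
force: [0.5, -0.3, -0.3]
grip_width: 0.65
```

```bash
python3 - <<'E'
from h import *
st()
s=capture("scene");t=capture("top")
crop(s,190,110,130,100,6,"s40.png");crop(t,180,120,260,160,3,"t40.png")
a=cv2.imread("pics/scene0.png")[110:210,190:320]; cv2.imwrite("pics/s40ref.png",cv2.resize(a,None,fx=6,fy=6,interpolation=cv2.INTER_CUBIC))
E
```

```text
t 39.65 pos [426.2  34.3 135.4] jaw deg 8.1 x [-0.003  0.001 -1.   ] F [ 0.5 -0.3 -0.3] w 0.65 j6 [-0.2   0.23  1.92  0.    1.   -0.34]
```

View pics/s40.png

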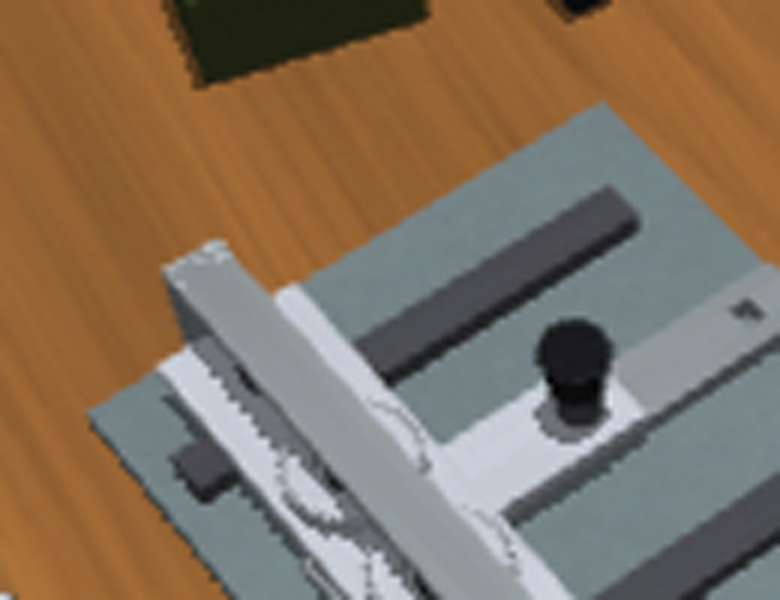

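View pics/s40ref.png

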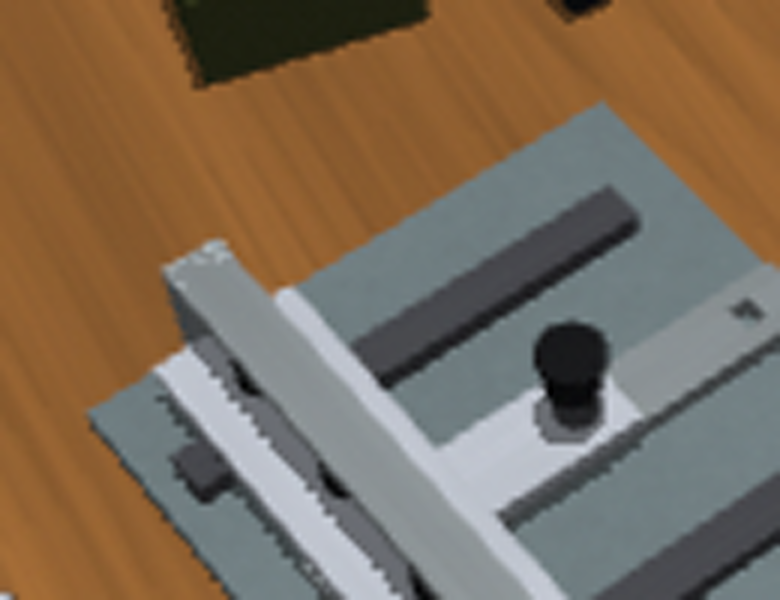

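View pics/t40.png

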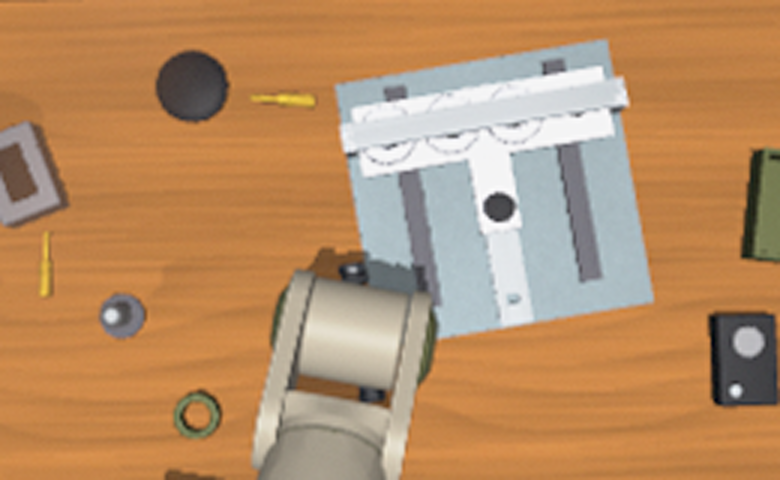

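```bash
python3 - <<'E'
from h import *
s=capture("scene");ref=cv2.imread("pics/scene0.png")
for im in(ref,s["image"]):
    g=im[155:190,275:300].mean(2); m=g<70
    ys=np.where(m)[0];xs=np.where(m)[1]
    # column profile at centre, subpixel top edge and bottom edge
    print(m.sum(),xs.mean()+275,ys.mean()+155, (70-np.minimum(g,70)).sum())
    print(g[:, 9:13].mean(1).round().astype(int))
E
```

```text
218 284.6559633027523 170.78440366972478 7808.666666666667
[ 86 116 121 121 121 122 123 123 101  32  25  25  25  26  26  26  26  26
  24  12  11  11  14  34  36  36  74 107 112 194 194 152 119  80  74]
188 284.5691489361702 169.12234042553192 7234.333333333333
[ 91 122 128 127 127 128 129 129  64  28  26  27  27  28  28  28  28  28
  30  13  11  13  23  38  38  42  99 112 140 203 202 160 124  84  78]
```

Call:
step_arm([
  [[0.8,-0.9,0],0],
  [[0.8,-0.9,0],0],
  [[0.8,-0.9,0],0],
  [[0.93,-0.98,0],0],
  [[0,0,0],0],
])

```text
time_s: 40.3
eef_pos: [563.2, -118.5, 134.6]
ee_rot: [0.533, 0.466, 0.531, -0.466]
force: [-0.5, 0.7, 0.2]
grip_width: 0.653
```

Call:
step_arm([
  [[0,0,0],0],
  [[0,0,-0.4],0],
  [[0,0,-0.3],0],
  [[0,0,0],0],
  [[0,0,0],0],
])

```text
time_s: 40.8
eef_pos: [560.3, -112.8, 107.9]
ee_rot: [0.533, 0.464, 0.533, -0.464]
force: [-0.2, -0.2, -0.9]
grip_width: 0.65
```

Call:
step_arm([
  [[0.02,0,-0.3],0],
  [[0,0,-0.4],0],
  [[0,0,-0.3],0],
  [[0,0,0],0],
  [[0,0,0],0],
])

```text
time_s: 41.3
eef_pos: [561.3, -113.1, 67.8]
ee_rot: [0.533, 0.464, 0.533, -0.464]
force: [0.4, -0.6, 0.1]
grip_width: 0.65
```

Call:
step_arm([
  [[0,0,0],0],
  [[0,0,0],0],
  [[0,0,0],0],
  [[0,0,0],0],
], gripper=0.3, force=20)

```text
time_s: 41.7
eef_pos: [561.6, -113.2, 68.4]
ee_rot: [0.534, 0.464, 0.533, -0.464]
force: [-1.1, 0.6, 5.0]
grip_width: 0.378
```

Call:
step_arm([
  [[0,0,0],0],
  [[0,0,0],0],
  [[0,0,0],0],
  [[0,0,0.5],0],
  [[0,0,1],0],
], gripper=-0.3)

```text
time_s: 42.2
eef_pos: [559.7, -112.5, 125.8]
ee_rot: [0.531, 0.464, 0.535, -0.465]
force: [-0.7, -1.4, 1.1]
grip_width: 0.651
```

Call:
step_arm([
  [[-0.8,0.9,0.2],0],
  [[-0.8,0.9,0],0],
  [[-0.8,0.9,0],0],
  [[-0.8,0.9,0],0],
  [[0,0,0],0],
])

```text
time_s: 42.7
eef_pos: [429.7, 34.1, 135.5]
ee_rot: [0.533, 0.463, 0.535, -0.464]
force: [-0.5, 0.3, -0.9]
grip_width: 0.651
```

```bash
python3 - <<'E'
from h import *
st()
s=capture("scene");ref=cv2.imread("pics/scene0.png")
crop(s,190,110,130,100,6,"s41.png")
for im in(ref,s["image"]):
    g=im[155:190,275:300].mean(2); m=g<70
    print(m.sum(),np.where(m)[1].mean(),np.where(m)[0].mean());print(g[:, 9:13].mean(1).round().astype(int))
t=capture("top")
im=t["image"];m=((im[...,1].astype(int)>im[...,0]+12)&(im[...,1]>=im[...,2]-2)).astype(np.uint8)[245:275,230:265]
e=cv2.minEnclosingCircle(cv2.findNonZero(m));print(e,onz(t,np.array(e[0])+[230,245],30))
E
```

```text
t 42.7 pos [429.7  34.1 135.5] jaw deg 8.11 x [-0.003  0.001 -1.   ] F [-0.5  0.3 -0.9] w 0.651 j6 [-0.19  0.24  1.91  0.    1.   -0.34]
218 9.655963302752294 15.784403669724771
[ 86 116 121 121 121 122 123 123 101  32  25  25  25  26  26  26  26  26
  24  12  11  11  14  34  36  36  74 107 112 194 194 152 119  80  74]
189 8.947089947089948 14.857142857142858
[ 90 122 127 127 127 128 129 129 112  36  27  27  27  28  27  27  27  28
  25  14  12  13  13  36  38  38  64 112 118 186 202 160 118  84  77]
((15.30555534362793, 13.13888931274414), 7.393895149230957) [341.50786311 220.21992313  30.        ]
```

View pics/s41.png

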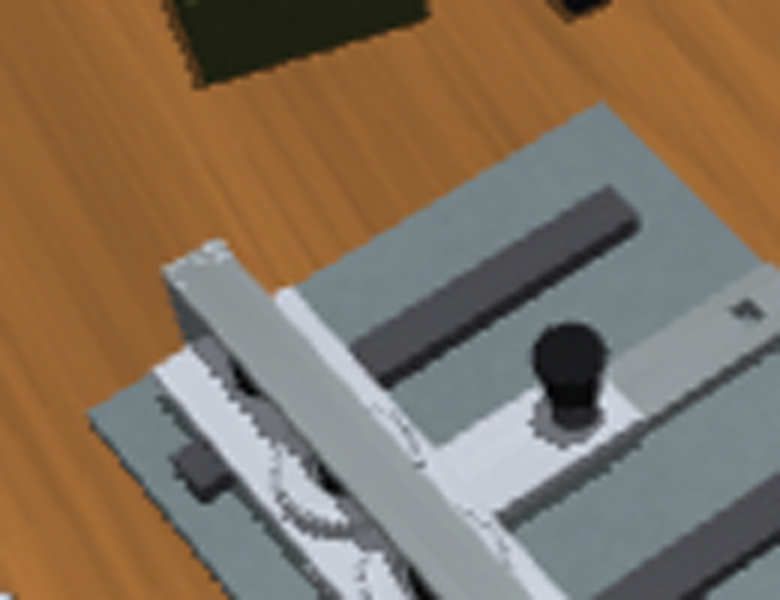

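Call:
step_arm([
  [[-0.45,0.945,0],0],
  [[-0.45,0.945,0],0],
  [[-0.45,0.945,0],0],
  [[-0.45,0.945,0],0],
  [[-0.45,0.945,0],0],
], gripper=-0.7)

```text
time_s: 43.3
eef_pos: [343.5, 220.9, 135.8]
ee_rot: [0.533, 0.465, 0.533, -0.465]
force: [1.2, -0.1, -0.2]
grip_width: 0.848
```

Call:
step_arm([
  [[0,0,0],0],
  [[0,0,-0.8],0],
  [[0,0,-0.8],0],
  [[0,0,0],0],
  [[0,0,0],0],
])

```text
time_s: 43.8
eef_pos: [344.2, 219.4, 72.2]
ee_rot: [0.533, 0.465, 0.533, -0.465]
force: [-0.7, -0.3, 0.8]
grip_width: 0.843
```

```bash
python3 - <<'E'
from h import *
st()
s=capture("scene")
crop(s,380,190,100,80,7,"s42.png")
E
```

```text
t 43.8 pos [344.2 219.4  72.2] jaw deg 7.84 x [-0. -0. -1.] F [-0.7 -0.3  0.8] w 0.843 j6 [ 0.28  0.3   2.03 -0.    0.81  0.14]
```

View pics/s42.png

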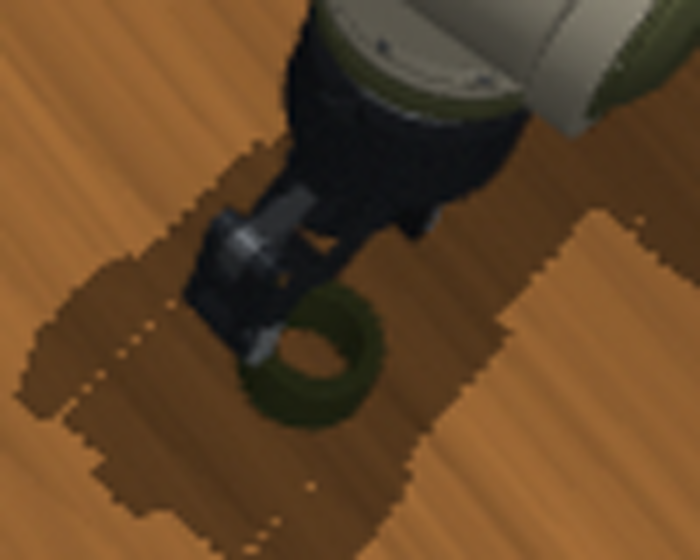

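Call:
step_arm([
  [[-0.12,0.09,-0.2],0],
  [[0,0,-0.5],0],
  [[0,0,-0.5],0],
  [[0,0,-0.2],0],
  [[0,0,0],0],
])

```text
time_s: 44.35
eef_pos: [338.1, 223.5, 15.5]
ee_rot: [0.533, 0.464, 0.533, -0.465]
force: [-0.3, 0.4, 0.2]
grip_width: 0.849
```

Call:
step_arm([
  [[0,0,0],0],
  [[0,0,0],0],
])

```text
time_s: 44.55
eef_pos: [338.9, 223.7, 16.5]
ee_rot: [0.534, 0.465, 0.533, -0.464]
force: [1.6, 0.6, -0.1]
grip_width: 0.851
```

Call:
step_arm([
  [[0,0,0],0],
  [[0,0,0],0],
  [[0,0,0],0],
  [[0,0,0],0],
  [[0,0,0],0],
], gripper=0.6, force=30)

```text
time_s: 45.05
eef_pos: [338.7, 223.7, 16.5]
ee_rot: [0.533, 0.465, 0.533, -0.464]
force: [-2.4, -1.0, 11.4]
grip_width: 0.604
```

Call:
step_arm([
  [[0,0,0.5],0],
  [[0,0,0.8],0],
  [[0,0,0.9],0],
  [[0,0,0.5],0],
  [[0,0,0],0],
], force=45)

```text
time_s: 45.55
eef_pos: [339.6, 224.0, 126.1]
ee_rot: [0.534, 0.466, 0.532, -0.463]
force: [0.6, -0.3, 0.0]
grip_width: 0.602
```

```bash
python3 - <<'E'
from h import *
st()
s=capture("scene")
crop(s,370,190,100,80,7,"s43.png")
E
```

```text
t 45.55 pos [339.6 224.  126.1] jaw deg 7.92 x [ 0.005  0.002 -1.   ] F [ 0.6 -0.3  0. ] w 0.602 j6 [0.29 0.2  1.99 0.   0.95 0.15]
```

View pics/s43.png

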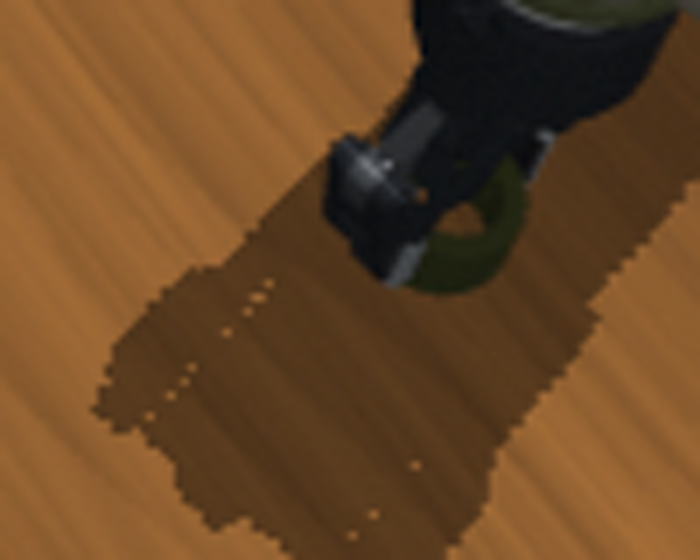

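Call:
step_arm([
  [[0.7,0.524,0],0],
  [[0.7,0.524,0],0],
  [[0.7,0.524,0],0],
  [[0.73,0.524,0],0],
  [[0,0,0],0],
])

```text
time_s: 46.1
eef_pos: [453.4, 308.6, 121.5]
ee_rot: [0.533, 0.464, 0.534, -0.465]
force: [0.2, 0.4, -0.9]
grip_width: 0.597
```

Call:
step_arm([
  [[0,0,0],0],
  [[0,0,-0.6],0],
  [[0,0,-0.25],0],
  [[0,0,0],0],
  [[0,0,0],0],
])

```text
time_s: 46.6
eef_pos: [451.4, 307.2, 90.1]
ee_rot: [0.533, 0.464, 0.533, -0.464]
force: [-0.4, -0.3, 0.8]
grip_width: 0.599
```

```bash
python3 - <<'E'
from h import *
st()
s=capture("scene")
im=s["image"][255:305,385:435]
im=np.clip(im.astype(float)*1.9,0,255).astype(np.uint8)
im=cv2.resize(im,None,fx=12,fy=12,interpolation=cv2.INTER_CUBIC)
cv2.imwrite("pics/s44.png",im)
E
```

```text
t 46.6 pos [451.4 307.2  90.1] jaw deg 7.9 x [-0. -0. -1.] F [-0.4 -0.3  0.8] w 0.599 j6 [0.38 0.52 1.62 0.   1.   0.25]
```

View pics/s44.png

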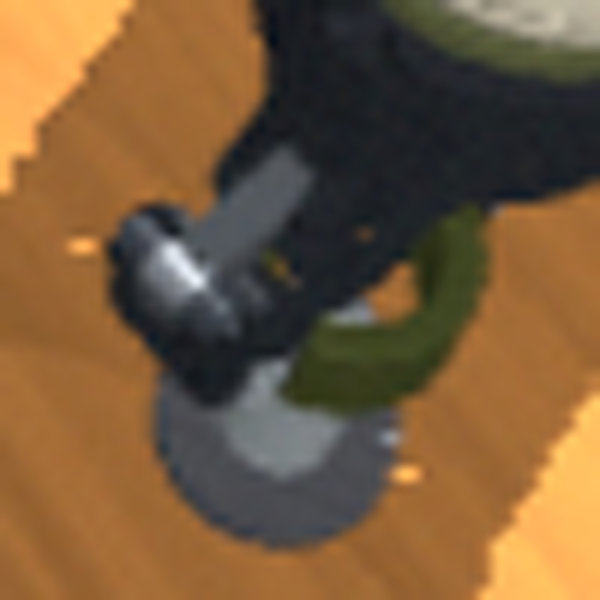

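Call:
step_arm([
  [[0.01,0,-0.2],0],
  [[0,0,-0.15],0],
  [[0,0,-0.1],0],
  [[0,0,0],0],
])

```text
time_s: 47.05
eef_pos: [451.6, 307.2, 71.0]
ee_rot: [0.533, 0.464, 0.534, -0.465]
force: [-1.3, -0.1, -0.8]
grip_width: 0.599
```

```bash
python3 - <<'E'
from h import *
st()
s=capture("scene")
im=s["image"][255:305,385:435]
im=np.clip(im.astype(float)*1.9,0,255).astype(np.uint8)
im=cv2.resize(im,None,fx=12,fy=12,interpolation=cv2.INTER_CUBIC)
cv2.imwrite("pics/s45.png",im)
E
```

```text
t 47.05 pos [451.6 307.2  71. ] jaw deg 7.91 x [-0.001 -0.    -1.   ] F [-1.3 -0.1 -0.8] w 0.599 j6 [0.38 0.55 1.63 0.   0.96 0.24]
```

View pics/s45.png

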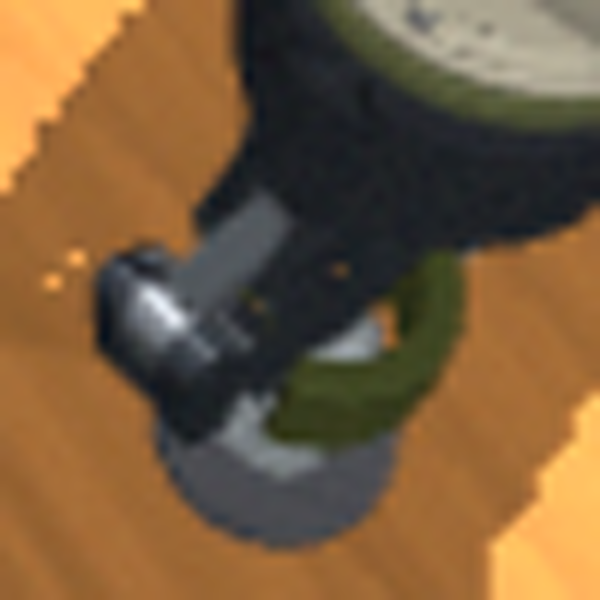

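Spindle's tip is within the bore, no contact force. Continue down.

Call:
step_arm([
  [[0,0,-0.15],0],
  [[0,0,-0.2],0],
  [[0,0,-0.2],0],
  [[0,0,0],0],
])

```text
time_s: 47.5
eef_pos: [451.3, 307.1, 48.3]
ee_rot: [0.533, 0.464, 0.534, -0.465]
force: [-0.6, -0.4, 0.1]
grip_width: 0.597
```

Call:
step_arm([
  [[0,0,-0.2],0],
  [[0,0,-0.2],0],
  [[0,0,-0.12],0],
  [[0,0,0],0],
  [[0,0,0],0],
])

```text
time_s: 48.0
eef_pos: [452.0, 307.4, 28.9]
ee_rot: [0.533, 0.464, 0.533, -0.464]
force: [-0.3, -0.1, -0.9]
grip_width: 0.601
```

```bash
python3 - <<'E'
from h import *
st()
s=capture("scene")
im=s["image"][255:305,385:435]
im=np.clip(im.astype(float)*1.9,0,255).astype(np.uint8)
im=cv2.resize(im,None,fx=12,fy=12,interpolation=cv2.INTER_CUBIC)
cv2.imwrite("pics/s46.png",im)
E
```

```text
t 48.0 pos [452.  307.4  28.9] jaw deg 7.91 x [-0. -0. -1.] F [-0.3 -0.1 -0.9] w 0.601 j6 [ 0.38  0.62  1.65 -0.    0.87  0.24]
```

View pics/s46.png

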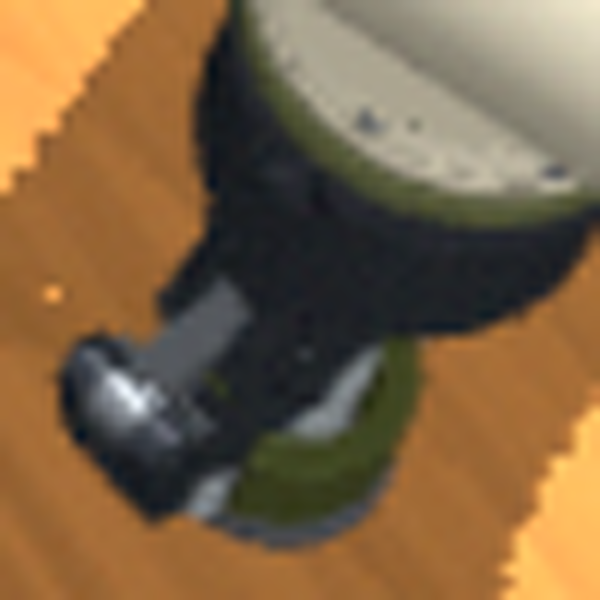

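Call:
step_arm([
  [[0,0,-0.06],0],
  [[0,0,-0.04],0],
  [[0,0,0],0],
  [[0,0,0],0],
])

```text
time_s: 48.45
eef_pos: [452.0, 307.4, 24.9]
ee_rot: [0.533, 0.464, 0.533, -0.464]
force: [-0.7, 0.6, -0.3]
grip_width: 0.598
```

Call:
step_arm([
  [[0,0,-0.03],0],
  [[0,0,0],0],
  [[0,0,0],0],
])

```text
time_s: 48.75
eef_pos: [452.1, 307.4, 24.7]
ee_rot: [0.533, 0.464, 0.533, -0.464]
force: [-4.7, -2.8, 10.7]
grip_width: 0.597
```

Call:
step_arm([
  [[0,0,0],0],
  [[0,0,0],0],
  [[0,0,0],0],
], gripper=-0.7)

```text
time_s: 49.05
eef_pos: [452.0, 307.4, 23.6]
ee_rot: [0.533, 0.464, 0.533, -0.464]
force: [0.2, -0.8, 0.2]
grip_width: 0.852
```

Call:
step_arm([
  [[0,0,0.3],0],
  [[0,0,0.8],0],
  [[0,0,1],0],
  [[-0.7,-0.8,0.5],0],
  [[-0.7,-0.8,0.5],0],
])

```text
time_s: 49.55
eef_pos: [395.4, 242.9, 149.4]
ee_rot: [0.534, 0.465, 0.533, -0.464]
force: [0.8, -1.0, 0.3]
grip_width: 0.847
```

```bash
python3 - <<'E'
from h import *
st()
s=capture("scene");t=capture("top")
crop(s,370,240,80,70,8,"s47.png");crop(t,170,120,270,160,2.9,"t47.png")
E
```

```text
t 49.55 pos [395.4 242.9 149.4] jaw deg 7.97 x [ 0.002  0.    -1.   ] F [ 0.8 -1.   0.3] w 0.847 j6 [ 0.3   0.28  1.8  -0.    1.06  0.16]
```

View pics/s47.png

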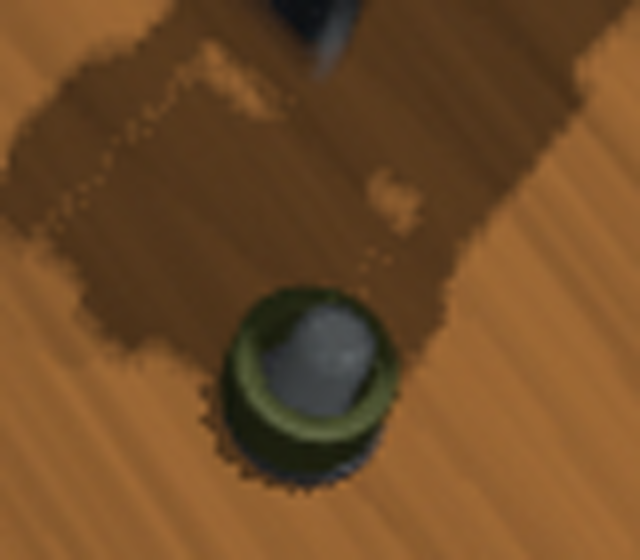

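View pics/t47.png

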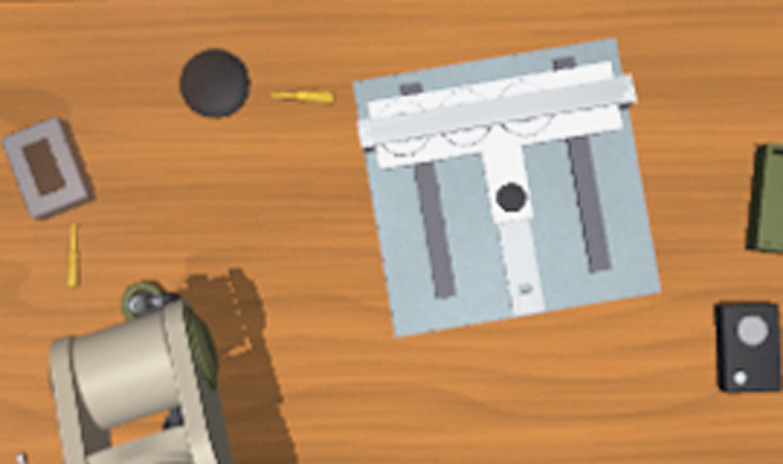

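Call:
step_arm([
  [[-0.5,-0.9,0.3],0],
  [[-0.5,-0.9,0.3],0],
  [[0,-0.9,0],0],
  [[0,0,0],0],
  [[0,0,0],0],
])

```text
time_s: 50.15
eef_pos: [356.5, 135.2, 172.2]
ee_rot: [0.533, 0.465, 0.533, -0.464]
force: [0.1, 0.2, -0.9]
grip_width: 0.856
```

```bash
python3 - <<'E'
from h import *
st()
s=capture("scene");cv2.imwrite("pics/s48.png",s["image"])
E
```

```text
t 50.15 pos [356.5 135.2 172.2] jaw deg 7.81 x [ 0.001  0.    -1.   ] F [ 0.1  0.2 -0.9] w 0.856 j6 [ 0.05  0.07  1.99  0.    1.08 -0.08]
```

View pics/s48.png

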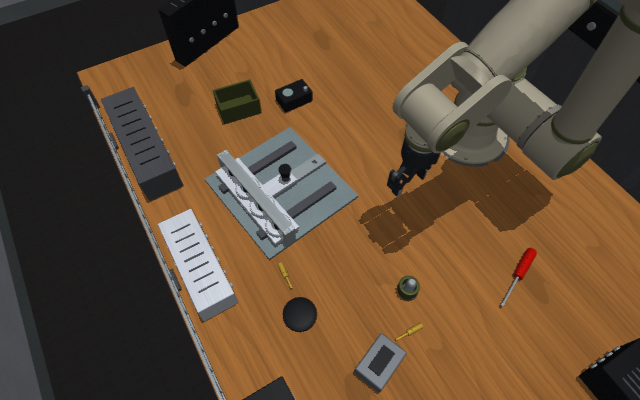

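The final picture shows the carriage back under the keeper with the gears on it, the knob down at about (285,170), the collar on the spindle at (408,287), and the other kit where it was.

```bash
python3 -c "
from rig import ticket
print(ticket.finish_job())"
```

```text
the job is handed in; nothing more can be done
None
```

The job is done and handed in at about 50 s of robot time, with no verdict reported.

- **Loading:** I pulled the plunger, drew the carriage out and let the plunger drop into the front hole. A push on the knob met 36 N, so it was locked. With the collar set aside, I put the three gears present flat on the posts: the loose one on post0, the top spindle gear on post1 and the bottom one on post2. Only one loose gear was on the shelf, so post3 stays empty.
- **Return:** I sent the carriage back under the keeper and released the plunger into the rear hole. It held about 20 N both ways. That test had left the carriage about 2 mm towards the robot in the hole's play. I re-centred it, and the knob's position and height then matched the first picture. I put the collar back on the spindle, and it met its foot with about 11 N.
- **Last checks:** In the final pictures the gears are on the carriage under the bar, the plunger is down, the collar is on the spindle's foot and the other kit looks untouched. I saw no knocked part and no grip slip.
- **Disagreement:** The two cameras differed by several millimetres across the table, up to about 12 mm at one plate corner. I settled the fits by comparing parts within one view and from contact forces.

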